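# Sort turning blanks by wood into post racks

## Robot

A 6-joint arm with a two-finger parallel gripper is mounted at the origin on a cart in front of the work surface, level with it; the furniture and walls round the work are solid. World frame = base frame: x ahead of the robot, y to its left, z up, the work surface at z = 0. Lengths are in m, angles in rad, forces in N, time in s.
With the tool pointing down it reaches from about 0.425 to 0.95 m from the base axis. Payload 3.5 kg.
Tool frame: the origin (TCP) lies on the centre line of the jaws, within the pads' length; the fingertips stand 25 mm ahead of it and the grasp point (between the pads) lies 6 mm ahead of it; y points along the fingers, z is the direction in which the jaws open and shut, and the axes are right-handed (so a half turn about y gives the same grasp; the last joint's range is limited). The gripper opens to 85 mm and grips with 20 to 120 N. Pads are 22 mm wide; open, the fingers measure 114 mm over their backs; the gripper's body (76 mm by 85 mm) begins 54 mm behind the grasp point. The pads swing forward as they close: fully open they stand 13 mm farther back than shut.
Start: joints at [-1.451, 0.286, 1.577, -0, 1.279, -0.15], TCP at [0.18, -0.651, 0.256] pointing down, gripper open.
Joint ranges: [-2.77, 2.77], [-0.9, 2.22], [0.21, 2.48], [-1.53, 4.67], [0.24, 2.81], [-2.84, 2.84]. Speed limits (rad/s): [2.79, 2.79, 3.14, 3.14, 3.14, 3.14].

## Interface

Orientations are given as a unit quaternion [x, y, z, w].
In Python, from plant import ctrl gives the robot as it stands.
- The arm moves only by the tool arm_command, never from a script. Its argument "steps" is a list of rows, each an object with "hand": the opening, from 0 (shut) to 1 (fully open); "travel": the shift along the tool's x, y, z in units of 0.3 m (1.0 is 0.3 m), a list of three; "rotation": the turn, a rotation vector about the tool's x, y, z in units of 30 degrees (1.0 is 30 degrees), a list of three. A call has 1 to 20 rows; each row shifts and turns the pose as measured when the row begins, along the tool's axes as they then stand; what a row does not reach is not made up. A row lasts 1/8 s, in which the tool goes at most 62.5 mm and 10.7 degrees, less where a joint would pass 70% of its speed; a pose out of reach is approached as far as the arm can. A call with a number of a shift or a turn outside -1 to 1 is refused whole. A call with a gripper value outside its range is refused whole. The fingers move at their own pace and stop on an object; "grip_force" is the grip in N (left out, the last holds). Time passes only in rows, so rows that do not move let the fingers close. It gives the time, the measured TCP pose, the force and the opening at its end, in the units of the state.
- ctrl.get_state(): the state, without advancing time (a new reading comes with each control period).
- ctrl.read_camera(name): name is "scene" or "top" or "wrist"; returns (picture, depth): 384x512x3 uint8, blue, green, red; 384x512 float32, m along the optical axis (not along the pixel's ray), 0 where there is no reading.
- ctrl.camera_params(name): a dict with "fx", "fy", "cx", "cy" (pixels), "distortion" ([k1, k2, p1, p2, k3] as OpenCV has them; the pictures are not rectified), "extrinsics" (4x4, takes a point from camera to world coordinates); the wrist camera has in their place "tool_from_camera" (4x4, takes a point from camera to tool coordinates, whose origin is the TCP and whose axes are the tool frame's). Camera axes: x right, y down, z forward; pixel columns grow to the right and rows downward; lengths in m; the calibration is good to about 2 mm. A picture is of the moment at which its call begins: read the wrist's pose just before it. camera_params takes no time and is no camera call.
- ctrl.sign_off(): hands the job in, once; it reports no verdict.
Trained networks look in the newest picture that a camera, given by its name, has taken for a name from the list of things; names that differ only in an ending like _2 or _b are one class to them, and where a whole thing is asked for, a point or a joint stands for the part that bears it (a point fixed in the world has none). Each returns a list of dicts, best first, with "score" (0 to 1); they miss things now and then, are a little off and sometimes report something else, mostly with a low value. They report only what shows in the picture. A call takes as long as a camera call.
- ctrl.masks_of(camera, thing): "region" (384x512 bool, what is visible of it) and "at" ([column, row] in pixels, amid what is visible of it).
The state is a dict: "time": time; "qpos": joint angles; "dq": joint speeds; "joint_efforts": joint torques, N m; "eef_pos": TCP position; "tcp_rot": TCP orientation; "contact_force": force on the tool from outside, world axes, zero at the start; "wrist_torque": the same for the moment, N m; "opening": opening from 0.0 (shut) to 1.0 (fully open).
Only numpy, scipy, OpenCV 4.12 (cv2) and the standard library are available. Lean on these libraries where they do the work, as an engineer would, in place of code of your own. Each camera call takes 0.05 s, during which the arm holds its last target.

## Task

Sort the square turning blanks so that each of the three post racks holds a pile of two blanks of one wood: the black one that was slipped in between the two light ones must come out, with the light ones piled on each other again in that same rack; the loose reddish-brown one goes on the brown one already racked, and both black ones go into the empty rack. Every blank should lie flat between the posts, in line with its rack and about centred lengthwise. Leave the calipers where they lie.

Things in the scene. Friction and masses are not known exactly. Their poses are not given: they have to be found in the camera images.
- rack_light: fixed grey-painted rack 84 x 146 mm; blanks lie along its y axis on two wooden bearers 20 mm above the bench, between steel posts (9 mm thick, tops at 70 mm) at x +-26, y +-52 mm: a 43 mm wide channel. Origin: centre of the underside, on the bench; a blank's centre is 33.5 mm above it in the lower layer, 60.5 mm in the second. This one holds the mixed pile of three: light, black, light.
- rack_brown: fixed grey-painted rack 84 x 146 mm; blanks lie along its y axis on two wooden bearers 20 mm above the bench, between steel posts (9 mm thick, tops at 70 mm) at x +-26, y +-52 mm: a 43 mm wide channel. Origin: centre of the underside, on the bench; a blank's centre is 33.5 mm above it in the lower layer, 60.5 mm in the second. This one holds one reddish-brown blank.
- rack_black: fixed grey-painted rack 84 x 146 mm; blanks lie along its y axis on two wooden bearers 20 mm above the bench, between steel posts (9 mm thick, tops at 70 mm) at x +-26, y +-52 mm: a 43 mm wide channel. Origin: centre of the underside, on the bench; a blank's centre is 33.5 mm above it in the lower layer, 60.5 mm in the second. This one is empty at the start.
- light_low_mid (a point): light wooden blank, 27 x 120 x 27 mm, lowest of the mixed pile of three, lying in its rack; the point is its centre, y axis along its length, z up
- black_wrong_mid (a point): black wooden blank, 27 x 140 x 27 mm, middle of the mixed pile of three, where it does not belong; one end sticks out about 25 mm beyond the top blank; the point is its centre, y axis along its length, z up
- light_top_mid (a point): light wooden blank, 27 x 120 x 27 mm, top of the mixed pile of three, above the post tops; the point is its centre, y axis along its length, z up
- brown_racked_mid (a point): reddish-brown wooden blank, 27 x 160 x 27 mm, lying alone in its rack; the point is its centre, y axis along its length, z up
- brown_loose_mid (a point): reddish-brown wooden blank, 27 x 160 x 27 mm, lying loose on the bench; the point is its centre, y axis along its length, z up
- black_loose_mid (a point): black wooden blank, 27 x 140 x 27 mm, lying loose on the bench; the point is its centre, y axis along its length, z up
- calipers_beam (a point): steel vernier calipers, 71 x 186 x 10 mm, lying on the bench near the robot on the right; the point is the middle of the beam, y axis along the beam. Not to be moved

How it is judged:
At the end, for the whole second after the job is handed in: Each rack holds two blanks of its wood, one on the other: centres within 12 mm of the rack's centre line, 20 mm of its middle lengthwise and 6 mm of their layer's height, within 0.15 rad of its length; all released and at rest. Calipers within 20 mm of where they lay ((((x of light_low_mid in the frame of rack_light between -0.012 and 0.012 m and y of light_low_mid in the frame of rack_light between -0.02 and 0.02 m and z of light_low_mid in the frame of rack_light between 0.0275 and 0.0395 m and angle between the y axis of light_low_mid and the y axis of rack_light, either way round below 0.15 rad) and (x of light_top_mid in the frame of rack_light between -0.012 and 0.012 m and y of light_top_mid in the frame of rack_light between -0.02 and 0.02 m and z of light_top_mid in the frame of rack_light between 0.0545 and 0.0665 m and angle between the y axis of light_top_mid and the y axis of rack_light, either way round below 0.15 rad)) or ((x of light_top_mid in the frame of rack_light between -0.012 and 0.012 m and y of light_top_mid in the frame of rack_light between -0.02 and 0.02 m and z of light_top_mid in the frame of rack_light between 0.0275 and 0.0395 m and angle between the y axis of light_top_mid and the y axis of rack_light, either way round below 0.15 rad) and (x of light_low_mid in the frame of rack_light between -0.012 and 0.012 m and y of light_low_mid in the frame of rack_light between -0.02 and 0.02 m and z of light_low_mid in the frame of rack_light between 0.0545 and 0.0665 m and angle between the y axis of light_low_mid and the y axis of rack_light, either way round below 0.15 rad))) and (((x of black_wrong_mid in the frame of rack_black between -0.012 and 0.012 m and y of black_wrong_mid in the frame of rack_black between -0.02 and 0.02 m and z of black_wrong_mid in the frame of rack_black between 0.0275 and 0.0395 m and angle between the y axis of black_wrong_mid and the y axis of rack_black, either way round below 0.15 rad) and (x of black_loose_mid in the frame of rack_black between -0.012 and 0.012 m and y of black_loose_mid in the frame of rack_black between -0.02 and 0.02 m and z of black_loose_mid in the frame of rack_black between 0.0545 and 0.0665 m and angle between the y axis of black_loose_mid and the y axis of rack_black, either way round below 0.15 rad)) or ((x of black_loose_mid in the frame of rack_black between -0.012 and 0.012 m and y of black_loose_mid in the frame of rack_black between -0.02 and 0.02 m and z of black_loose_mid in the frame of rack_black between 0.0275 and 0.0395 m and angle between the y axis of black_loose_mid and the y axis of rack_black, either way round below 0.15 rad) and (x of black_wrong_mid in the frame of rack_black between -0.012 and 0.012 m and y of black_wrong_mid in the frame of rack_black between -0.02 and 0.02 m and z of black_wrong_mid in the frame of rack_black between 0.0545 and 0.0665 m and angle between the y axis of black_wrong_mid and the y axis of rack_black, either way round below 0.15 rad))) and (((x of brown_racked_mid in the frame of rack_brown between -0.012 and 0.012 m and y of brown_racked_mid in the frame of rack_brown between -0.02 and 0.02 m and z of brown_racked_mid in the frame of rack_brown between 0.0275 and 0.0395 m and angle between the y axis of brown_racked_mid and the y axis of rack_brown, either way round below 0.15 rad) and (x of brown_loose_mid in the frame of rack_brown between -0.012 and 0.012 m and y of brown_loose_mid in the frame of rack_brown between -0.02 and 0.02 m and z of brown_loose_mid in the frame of rack_brown between 0.0545 and 0.0665 m and angle between the y axis of brown_loose_mid and the y axis of rack_brown, either way round below 0.15 rad)) or ((x of brown_loose_mid in the frame of rack_brown between -0.012 and 0.012 m and y of brown_loose_mid in the frame of rack_brown between -0.02 and 0.02 m and z of brown_loose_mid in the frame of rack_brown between 0.0275 and 0.0395 m and angle between the y axis of brown_loose_mid and the y axis of rack_brown, either way round below 0.15 rad) and (x of brown_racked_mid in the frame of rack_brown between -0.012 and 0.012 m and y of brown_racked_mid in the frame of rack_brown between -0.02 and 0.02 m and z of brown_racked_mid in the frame of rack_brown between 0.0545 and 0.0665 m and angle between the y axis of brown_racked_mid and the y axis of rack_brown, either way round below 0.15 rad))) and linear speed of each of light_low, light_top, black_wrong, black_loose, brown_racked, brown_loose below 0.02 m/s and distance of calipers_beam from where it was at the start of the episode below 0.02 m); the robot touches nothing.
It fails at once if the calipers are shoved more than 20 mm (distance of calipers_beam from where it was at the start of the episode above 0.02 m).
It also fails if it takes over 136 s, if anything falls off the work surface, if the arm or the gripper's body presses on something with over 40 N, if the wrist force passes 120 N, or if a joint passes its speed limit or range.

## Working session

There is one attempt and no reset: what is moved stays moved. The work goes in short steps, Python scripts to look and compute and a tool call to move; the robot and the scene stay as the last step left them, time stands still between calls to the robot, and variables do not carry over. Pictures are saved under pics/ and viewed, and the job is handed in when it is done.

Besides the shell and the picture viewer there is one more tool, called after "Call:" as name(argument=value, ...), one argument or row to a line, values as JSON. arm_command: Moves the arm, as the interface text tells. Shifts and turns lie within -1 to 1; 1 stands for 0.3 m of shift or 30 degrees of turn. Its arguments: {"type":"object","properties":{"steps":{"type":"array","items":{"type":"object","properties":{"hand":{"type":"number"},"travel":{"type":"array","items":{"type":"number","minimum":-1,"maximum":1}},"rotation":{"type":"array","items":{"type":"number","minimum":-1,"maximum":1}}}}},"grip_force":{"type":"number"}},"required":["steps"]}

```bash
ls; mkdir -p pics
python3 - <<'E'
from plant import ctrl
import cv2,numpy as np
np.set_printoptions(precision=4,suppress=True)
print(ctrl.get_state())
for n in ("scene","top","wrist"):
    p,d=ctrl.read_camera(n); cv2.imwrite(f"pics/{n}0.png",p); np.save(f"pics/{n}0d.npy",d)
    print(n,ctrl.camera_params(n))
E
```

```text
pics
{'time': 0.0, 'qpos': array([-1.451 ,  0.2872,  1.5781,  0.    ,  1.2786, -0.15  ]), 'dq': array([ 0.0006, -0.0009,  0.0011, -0.0013, -0.0007, -0.0003]), 'joint_efforts': array([  0.0006, -40.5975, -29.2629,  -0.0001,   0.0058,   0.    ]), 'eef_pos': array([ 0.1799, -0.65  ,  0.2549]), 'tcp_rot': array([-0.0951,  0.7015, -0.6998,  0.0951]), 'contact_force': array([ 0.8818,  0.1513, -0.0418]), 'wrist_torque': array([-0.0317,  0.0114,  0.0069]), 'opening': 1.0008800300579679}
scene {'fx': 473.32309418322154, 'fy': 473.32309418322154, 'cx': 252.3818462625615, 'cy': 187.89480472484448, 'distortion': array([-0.0586,  0.    ,  0.    ,  0.    ,  0.    ]), 'extrinsics': array([[-0.8928, -0.3603,  0.2702,  0.1205],
       [-0.4502,  0.6997, -0.5547,  0.779 ],
       [ 0.0108, -0.6169, -0.787 ,  1.2616],
       [ 0.    ,  0.    ,  0.    ,  1.    ]])}
top {'fx': 458.85089524831966, 'fy': 458.85089524831966, 'cx': 254.34658500892826, 'cy': 191.99643518949253, 'distortion': array([0.027, 0.   , 0.   , 0.   , 0.   ]), 'extrinsics': array([[ 0.0215, -0.9971,  0.0737,  0.4222],
       [-0.9996, -0.0229, -0.0191, -0.0362],
       [ 0.0207, -0.0732, -0.9971,  1.2917],
       [ 0.    ,  0.    ,  0.    ,  1.    ]])}
wrist {'fx': 313.14534491923695, 'fy': 313.14534491923695, 'cx': 253.475170907279, 'cy': 191.05471878875608, 'distortion': array([-0.0037,  0.    ,  0.    ,  0.    ,  0.    ]), 'tool_from_camera': array([[-0.0007,  0.945 ,  0.327 , -0.0849],
       [ 0.0006, -0.327 ,  0.945 , -0.1172],
       [ 1.    ,  0.0009, -0.0004, -0.0001],
       [ 0.    ,  0.    ,  0.    ,  1.    ]])}
```

View pics/top0.png

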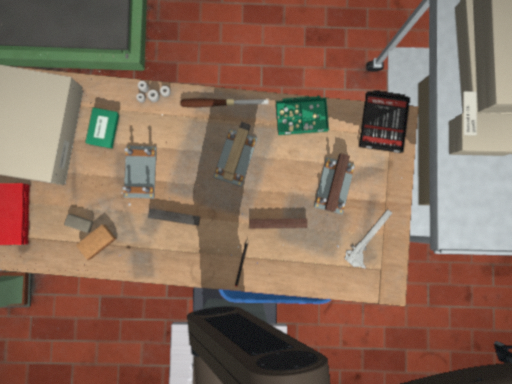

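View pics/scene0.png

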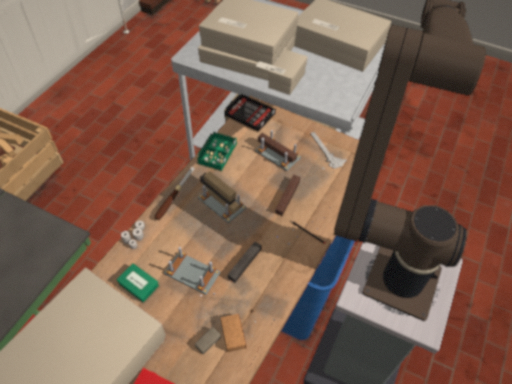

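```bash
cat > h.py <<'E'
from plant import ctrl
import cv2,numpy as np
from scipy.spatial.transform import Rotation as R
np.set_printoptions(precision=4,suppress=True)
def K(p): return np.array([[p['fx'],0,p['cx']],[0,p['fy'],p['cy']],[0,0,1]])
def tool():
    s=ctrl.get_state(); T=np.eye(4); T[:3,:3]=R.from_quat(s['tcp_rot']).as_matrix(); T[:3,3]=s['eef_pos']; return T
def ext(n):
    p=ctrl.camera_params(n)
    return p['extrinsics'] if n!='wrist' else tool()@p['tool_from_camera']
def world(n,uv,z,E=None):
    "uv Nx2, z depth N -> world"
    p=ctrl.camera_params(n); E=ext(n) if E is None else E
    q=cv2.undistortPoints(np.float64(uv).reshape(-1,1,2),K(p),p['distortion']).reshape(-1,2)
    P=np.c_[q,np.ones(len(q))]*np.asarray(z).reshape(-1,1)
    return P@E[:3,:3].T+E[:3,3]
def cloud(n,d,mask,E=None):
    v,u=np.nonzero(mask&(d>0)); return world(n,np.c_[u,v],d[v,u],E)
E
python3 - <<'E'
from h import *
d=np.load('pics/top0d.npy')
for t in ["rack_light","rack_brown","rack_black","light_low","black_wrong","light_top","brown_racked","brown_loose","black_loose","calipers","black_loose_mid"]:
    try:
        for r in ctrl.masks_of("top",t)[:4]:
            if r['score']<.2: continue
            m=r['region'].astype(bool); P=cloud("top",d,m)
            z=P[:,2]; 
            zt=np.percentile(z,95); Q=P[z>zt-.008][:,:2].astype(np.float32) if len(P) else None
            print(t,round(r['score'],2),r['at'],m.sum(),"ztop %.3f zmed %.3f"%(zt,np.median(z)), cv2.minAreaRect(Q))
    except Exception as e: print(t,e)
E
```

```text
rack_light 0.94 [240.0, 156.8] 950 ztop 0.047 zmed 0.010 ((0.6097492575645447, -0.0026543661952018738), (0.059964392334222794, 0.12520088255405426), 72.86933135986328)
rack_light 0.35 [329.5, 186.4] 1041 ztop 0.049 zmed 0.010 ((0.5391244888305664, -0.2845176160335541), (0.06006384268403053, 0.12410522252321243), 77.7638168334961)
rack_brown 0.81 [331.8, 183.7] 1050 ztop 0.048 zmed 0.010 ((0.5427959561347961, -0.28501665592193604), (0.060083989053964615, 0.11688675731420517), 77.43528747558594)
light_low it knows: black_loose_mid, black_wrong_mid, brown_loose_mid, brown_racked_mid, calipers_beam, light_low_mid, light_top_mid, rack_black, rack_brown, rack_light
black_wrong it knows: black_loose_mid, black_wrong_mid, brown_loose_mid, brown_racked_mid, calipers_beam, light_low_mid, light_top_mid, rack_black, rack_brown, rack_light
light_top it knows: black_loose_mid, black_wrong_mid, brown_loose_mid, brown_racked_mid, calipers_beam, light_low_mid, light_top_mid, rack_black, rack_brown, rack_light
brown_racked it knows: black_loose_mid, black_wrong_mid, brown_loose_mid, brown_racked_mid, calipers_beam, light_low_mid, light_top_mid, rack_black, rack_brown, rack_light
brown_loose it knows: black_loose_mid, black_wrong_mid, brown_loose_mid, brown_racked_mid, calipers_beam, light_low_mid, light_top_mid, rack_black, rack_brown, rack_light
black_loose it knows: black_loose_mid, black_wrong_mid, brown_loose_mid, brown_racked_mid, calipers_beam, light_low_mid, light_top_mid, rack_black, rack_brown, rack_light
calipers it knows: black_loose_mid, black_wrong_mid, brown_loose_mid, brown_racked_mid, calipers_beam, light_low_mid, light_top_mid, rack_black, rack_brown, rack_light
black_loose_mid 0.71 [172.4, 214.1] 412 ztop 0.030 zmed 0.026 ((0.44083818793296814, 0.1593070924282074), (0.13653452694416046, 0.023843763396143913), 81.75845336914062)
```

The top view shows the empty rack at (140,170), the mixed pile at (236,152) and the brown rack at (332,180). The loose black blank is at (173,214), the loose brown at (278,218) and the calipers at (368,238). Next I'll measure the blanks.

Run:
```python
from h import *
p,d=ctrl.read_camera("top"); 
c=p[100:270,90:400]; cv2.imwrite("pics/topcrop.png",cv2.resize(c,None,fx=2.58,fy=2.58,interpolation=cv2.INTER_CUBIC))
for t in ["rack_light","rack_brown","rack_black","light_low_mid","black_wrong_mid","light_top_mid","brown_racked_mid","brown_loose_mid","black_loose_mid","calipers_beam"]:
    L=ctrl.masks_of("top",t)
    for r in L[:3]:
        if r['score']<.2: continue
        m=r['region'].astype(bool); P=cloud("top",d,m); z=P[:,2]
        zt=np.percentile(z,90); Q=P[abs(z-zt)<.007][:,:2].astype(np.float32)
        c,wh,a=cv2.minAreaRect(Q)
        print(t,round(r['score'],2),np.array(r['at']),m.sum(),"z90 %.3f zmed %.3f"%(zt,np.median(z)), np.array(c),np.array(wh),round(a,1))
    if not L: print(t,'none')
# posts cloud
for nm,(u0,u1,v0,v1) in dict(bl=(120,162,120,202),li=(212,260,118,190),br=(312,358,135,215)).items():
    m=np.zeros(d.shape,bool); m[v0:v1,u0:u1]=1
    P=cloud("top",d,m); h,e=np.histogram(P[:,2],bins=np.arange(-.02,.14,.01)); print(nm,h)
```

```text
rack_light 0.58 [239.6 159.8] 923 z90 0.023 zmed 0.011 [ 0.6168 -0.0047] [0.0796 0.1256] 73.1
rack_brown 0.65 [332.8 187.4] 1023 z90 0.026 zmed 0.011 [ 0.5377 -0.2839] [0.078  0.1282] 77.0
rack_black 0.65 [143.1 171.6] 1577 z90 0.021 zmed 0.011 [0.567  0.2595] [0.0802 0.143 ] 89.3
light_low_mid 0.46 [228.5 174.9] 31 z90 0.050 zmed 0.046 [0.5566 0.0141] [0.0198 0.0107] 80.4
black_wrong_mid 0.39 [243.5 126.2] 55 z90 0.077 zmed 0.073 [ 0.6906 -0.0295] [0.0247 0.0165] 74.8
light_top_mid 0.81 [238.2 149.7] 515 z90 0.104 zmed 0.100 [ 0.6203 -0.0078] [0.0269 0.1199] 72.6
brown_racked_mid 0.85 [339.  181.3] 745 z90 0.049 zmed 0.045 [ 0.5476 -0.2867] [0.0282 0.1628] 76.2
brown_racked_mid 0.24 [141.1 172.5] 1621 z90 0.021 zmed 0.011 [0.567  0.2595] [0.0802 0.143 ] 89.3
brown_loose_mid 0.95 [275.7 221.7] 580 z90 0.029 zmed 0.026 [ 0.4316 -0.1289] [0.0275 0.1574] 1.2
black_loose_mid 0.61 [177.1 217.8] 496 z90 0.030 zmed 0.026 [0.4415 0.1598] [0.139  0.0268] 82.5
calipers_beam 0.65 [361.3 248.7] 469 z90 0.006 zmed 0.003 [ 0.4002 -0.3787] [0.0536 0.1782] 62.0
bl [   0 1039 1478  705  129   11   12   12   35    6    0    0    0    0
    0]
li [   0 1041 1193  391   94   20   77   12   43   78   13  208  270    0
    0]
br [   1 1186 1276  382  114   57  557   57   32    5    0    0    0    0
    0]
```

View pics/topcrop.png

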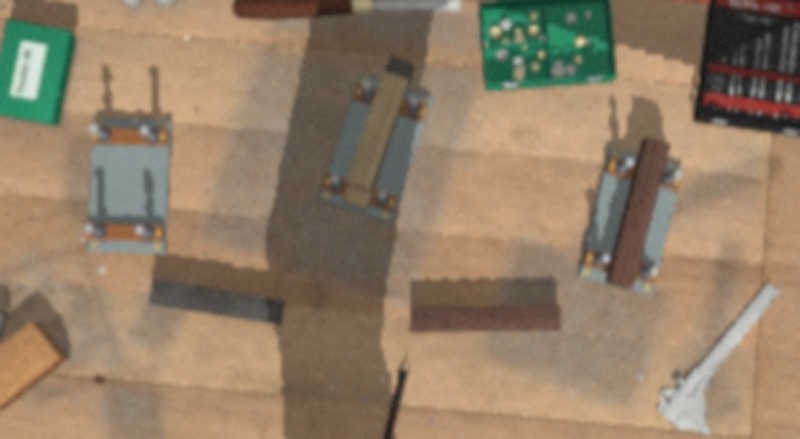

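```bash
cat >> h.py <<'E'
def yaw(T=None):
    T=tool() if T is None else T
    z=T[:3,2]; return np.degrees(np.arctan2(z[1],z[0]))
def plan(xyz,yawdeg,n=None):
    "print per-row travel/rotation for n equal rows; yaw of jaw axis mod 180"
    T=tool(); p=np.array(xyz)
    y0=yaw(T); dy=(yawdeg-y0+90)%180-90
    zc=np.array([np.cos(np.radians(yawdeg)),np.sin(np.radians(yawdeg)),0])
    if zc@T[:3,2]<0: zc=-zc
    yc=np.array([0,0,-1.]); xc=np.cross(yc,zc); Rt=np.c_[xc,yc,zc]
    rv=R.from_matrix(T[:3,:3].T@Rt).as_rotvec(degrees=True)/30
    d=p-T[:3,3]
    print("now",T[:3,3],"yaw %.1f dyaw %.1f"%(y0,dy),"q",ctrl.get_state()['qpos'],"op %.3f t %.1f"%(ctrl.get_state()['opening'],ctrl.get_state()['time']))
    print(" tilt",T[:3,1],"total world d",d,"tool d",(T[:3,:3].T@d)/.3,"rot",rv)
    if n is None: n=int(max(np.ceil(np.linalg.norm(d)/.058),np.ceil(np.linalg.norm(rv)*30/9.5),1))
    # travel per row in rotating tool frame
    for i in range(n):
        Ti=T[:3,:3]@R.from_rotvec(rv*30*i/n,degrees=True).as_matrix()
        if i in(0,n//2,n-1): print("  row",i+1,"/",n,(Ti.T@d)/.3/n,rv/n)
E
python3 - <<'E'
from h import *
T=tool(); print(T)
plan([.43,-.13,.25],1.2); plan([.60,0,.25],73)
d=np.load('pics/top0d.npy')
uv=np.array([[440,240],[440,20],[500,200],[470,140],[425,180],[400,260]])
print(world("top",uv,[d[v,u] for u,v in uv]))
E
```

```text
[[-0.9638 -0.      0.2666  0.18  ]
 [-0.2666 -0.0001 -0.9638 -0.6506]
 [ 0.     -1.      0.0001  0.2564]
 [ 0.      0.      0.      1.    ]]
now [ 0.18   -0.6506  0.2564] yaw -74.5 dyaw 75.7 q [-1.451   0.2863  1.5767 -0.      1.2786 -0.15  ] op 0.999 t 0.9
 tilt [-0.     -0.0001 -1.    ] total world d [ 0.25    0.5206 -0.0064] tool d [-1.2659  0.0211 -1.4503] rot [-0.0001 -2.5246  0.0001]
  row 1 / 10 [-0.1266  0.0021 -0.145 ] [-0.     -0.2525  0.    ]
  row 6 / 10 [-0.189   0.0021 -0.0368] [-0.     -0.2525  0.    ]
  row 10 / 10 [-0.1817  0.0021  0.0636] [-0.     -0.2525  0.    ]
now [ 0.18   -0.6506  0.2564] yaw -74.5 dyaw -32.5 q [-1.451   0.2863  1.5767 -0.      1.2786 -0.15  ] op 0.999 t 0.9
 tilt [-0.     -0.0001 -1.    ] total world d [ 0.42    0.6506 -0.0064] tool d [-1.9276  0.0211 -1.7168] rot [-0.0001  1.082   0.    ]
  row 1 / 14 [-0.1377  0.0015 -0.1226] [-0.      0.0773  0.    ]
  row 8 / 14 [-0.0979  0.0015 -0.1562] [-0.      0.0773  0.    ]
  row 14 / 14 [-0.0575  0.0015 -0.1752] [-0.      0.0773  0.    ]
[[ 0.3939 -0.5938 -0.0185]
 [ 1.0404 -0.5981 -0.0206]
 [ 0.5123 -0.7679 -0.0206]
 [ 0.6672 -0.6407  0.0672]
 [ 0.6124 -0.724  -0.4549]
 [ 0.3363 -0.4715  0.0049]]
```

Call:
arm_command(
  steps=[
    {"hand": 0.8,"travel": [-0.127,0,-0.145]},
    {"hand": 0.8,"travel": [-0.127,0,-0.145]},
    {"hand": 0.8,"travel": [-0.127,0,-0.145]},
    {"hand": 0.8,"travel": [-0.127,0,-0.145]},
    {"hand": 0.8,"travel": [-0.127,0,-0.145]},
    {"hand": 0.8,"travel": [-0.127,0,-0.145]},
    {"hand": 0.8,"travel": [-0.127,0,-0.145]},
    {"hand": 0.8,"travel": [-0.127,0,-0.145]},
    {"hand": 0.8,"travel": [-0.127,0,-0.145]},
    {"hand": 0.8,"travel": [-0.127,0,-0.145]},
    {"hand": 0.8,"rotation": [0,-0.315,0]},
    {"hand": 0.8,"rotation": [0,-0.315,0]},
    {"hand": 0.8,"rotation": [0,-0.315,0]},
    {"hand": 0.8,"rotation": [0,-0.315,0]},
    {"hand": 0.8,"rotation": [0,-0.315,0]},
    {"hand": 0.8,"rotation": [0,-0.315,0]},
    {"hand": 0.8,"rotation": [0,-0.315,0]},
    {"hand": 0.8,"rotation": [0,-0.315,0]},
  ],
  grip_force=50,
)

```text
$.steps[0]: bad value
```

```bash
cat >> h.py <<'E'
def look(name,things,tol=.007,pct=90):
    E=ext("wrist"); p,d=ctrl.read_camera("wrist"); cv2.imwrite(f"pics/{name}.png",p); np.save(f"pics/{name}d.npy",d); np.save(f"pics/{name}E.npy",E)
    for t in things:
        for r in ctrl.masks_of("wrist",t)[:2]:
            if r['score']<.25: continue
            m=r['region'].astype(bool); P=cloud("wrist",d,m,E); 
            if len(P)<10: continue
            z=P[:,2]; zt=np.percentile(z,pct); Q=P[abs(z-zt)<tol][:,:2].astype(np.float32)
            c,wh,a=cv2.minAreaRect(Q); L=a if wh[0]>wh[1] else a+90
            print(t,round(r['score'],2),np.array(r['at']),m.sum(),"z90 %.4f"%zt,"c",np.array(c),"wh",np.array(wh),"len-yaw %.1f"%(((L+90)%180)-90))
E
python3 - <<'E'
from h import *
look("w1",["brown_loose_mid","brown_racked_mid","rack_brown"])
plan([.4316,-.1289,.1],1.2)
E
```

```text
now [ 0.1799 -0.6506  0.2563] yaw -74.5 dyaw 75.7 q [-1.451   0.2863  1.5767 -0.      1.2786 -0.15  ] op 0.997 t 1.1
 tilt [-0. -0. -1.] total world d [ 0.2517  0.5217 -0.1563] tool d [-1.272   0.5211 -1.4524] rot [-0.     -2.5247  0.0001]
  row 1 / 11 [-0.1156  0.0474 -0.132 ] [-0.     -0.2295  0.    ]
  row 6 / 11 [-0.17    0.0474 -0.0435] [-0.     -0.2295  0.    ]
  row 11 / 11 [-0.1649  0.0474  0.0602] [-0.     -0.2295  0.    ]
```

View pics/w1.png

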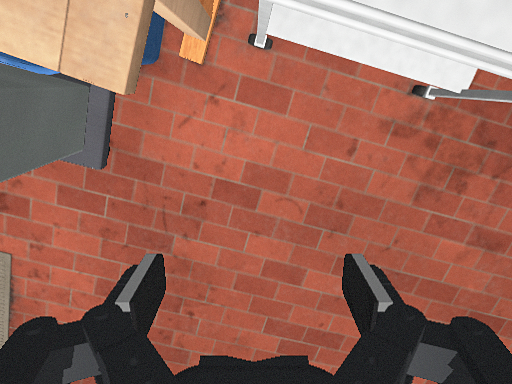

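The call was refused because each row needs all three fields. The wrist view just shows the floor beside the bench, so the arm hasn't moved.

Call:
arm_command(
  steps=[
    {"hand": 0.8,"travel": [-0.127,0,-0.145],"rotation": [0,0,0]},
    {"hand": 0.8,"travel": [-0.127,0,-0.145],"rotation": [0,0,0]},
    {"hand": 0.8,"travel": [-0.127,0,-0.145],"rotation": [0,0,0]},
    {"hand": 0.8,"travel": [-0.127,0,-0.145],"rotation": [0,0,0]},
    {"hand": 0.8,"travel": [-0.127,0,-0.145],"rotation": [0,0,0]},
    {"hand": 0.8,"travel": [-0.127,0,-0.145],"rotation": [0,0,0]},
    {"hand": 0.8,"travel": [-0.127,0,-0.145],"rotation": [0,0,0]},
    {"hand": 0.8,"travel": [-0.127,0,-0.145],"rotation": [0,0,0]},
    {"hand": 0.8,"travel": [-0.127,0,-0.145],"rotation": [0,0,0]},
    {"hand": 0.8,"travel": [-0.127,0,-0.145],"rotation": [0,0,0]},
    {"hand": 0.8,"travel": [0,0,0],"rotation": [0,-0.315,0]},
    {"hand": 0.8,"travel": [0,0,0],"rotation": [0,-0.315,0]},
    {"hand": 0.8,"travel": [0,0,0],"rotation": [0,-0.315,0]},
    {"hand": 0.8,"travel": [0,0,0],"rotation": [0,-0.315,0]},
    {"hand": 0.8,"travel": [0,0,0],"rotation": [0,-0.315,0]},
    {"hand": 0.8,"travel": [0,0,0],"rotation": [0,-0.315,0]},
    {"hand": 0.8,"travel": [0,0,0],"rotation": [0,-0.315,0]},
    {"hand": 0.8,"travel": [0,0,0],"rotation": [0,-0.315,0]},
  ],
  grip_force=50,
)

```text
time: 3.35
eef_pos: [0.4393, -0.1129, 0.2593]
tcp_rot: [-0.515, 0.479, -0.488, 0.517]
contact_force: [-1.1, -0.4, -0.4]
opening: 0.798
```

Run:
```python
from h import *
look("w2",["brown_loose_mid","brown_racked_mid","rack_brown"])
plan([.4316,-.1289,.1],1.2)
```

```text
brown_loose_mid 0.64 [243.5 163.9] 3168 z90 0.0276 c [ 0.4314 -0.1278] wh [0.0264 0.1593] len-yaw -87.7
brown_racked_mid 0.58 [297.6 287.1] 1703 z90 0.0472 c [ 0.5131 -0.2733] wh [0.0389 0.0868] len-yaw -14.1
brown_racked_mid 0.27 [207.9 327.2] 1365 z90 0.0044 c [ 0.4005 -0.3924] wh [0.0454 0.1678] len-yaw -44.5
rack_brown 0.7 [293.4 264.3] 1998 z90 0.0512 c [ 0.4904 -0.2721] wh [0.0573 0.0194] len-yaw 63.1
now [ 0.4393 -0.1129  0.2592] yaw 3.2 dyaw -2.0 q [-0.4755 -0.2318  2.101  -0.0008  1.2597 -0.5306] op 0.801 t 3.5
 tilt [ 0.0109 -0.0065 -0.9999] total world d [-0.0077 -0.016  -0.1592] tool d [ 0.0481  0.5306 -0.0341] rot [-0.0204  0.0657  0.0132]
  row 1 / 3 [ 0.016   0.1769 -0.0114] [-0.0068  0.0219  0.0044]
  row 2 / 3 [ 0.0166  0.1769 -0.0106] [-0.0068  0.0219  0.0044]
  row 3 / 3 [ 0.0171  0.1769 -0.0097] [-0.0068  0.0219  0.0044]
```

View pics/w2.png

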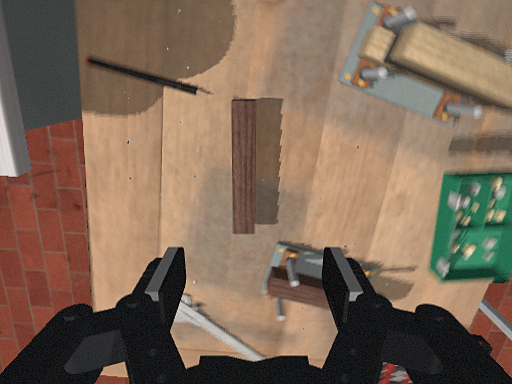

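The wrist view shows the loose brown blank upright in the frame, columns 233–255 and rows 98–233. It is clear of everything around it.

Call:
arm_command(
  steps=[
    {"hand": 0.8,"travel": [0.024,0.17,-0.014],"rotation": [-0.01,0.015,0.007]},
    {"hand": 0.8,"travel": [0.024,0.17,-0.014],"rotation": [-0.01,0.015,0.006]},
    {"hand": 0.8,"travel": [0,0.17,0],"rotation": [0,0,0]},
    {"hand": 0.8,"travel": [0,0.1,0],"rotation": [0,0,0]},
  ],
)

```text
time: 4.05
eef_pos: [0.4366, -0.1309, 0.0767]
tcp_rot: [-0.506, 0.488, -0.497, 0.508]
contact_force: [0.3, -0.3, -0.1]
opening: 0.802
```

Run:
```python
from h import *
plan([.4314,-.1278,.029],2.3)
```

```text
now [ 0.4366 -0.1309  0.0767] yaw 1.7 dyaw 0.6 q [-0.5146  0.033   2.232   0.0002  0.863  -0.5438] op 0.802 t 4.0
 tilt [ 0.0119 -0.0065 -0.9999] total world d [-0.0052  0.0031 -0.0477] tool d [-0.0119  0.1586 -0.0189] rot [-0.0223 -0.0212  0.0132]
  row 1 / 1 [-0.0119  0.1586 -0.0189] [-0.0223 -0.0212  0.0132]
```

Call:
arm_command(
  steps=[
    {"hand": 0.8,"travel": [-0.012,0.05,-0.02],"rotation": [-0.022,-0.021,0.013]},
    {"hand": 0.8,"travel": [0,0.05,0],"rotation": [0,0,0]},
    {"hand": 0.8,"travel": [0,0.05,0],"rotation": [0,0,0]},
    {"hand": 0.8,"travel": [0,0,0],"rotation": [0,0,0]},
  ],
)

```text
time: 4.55
eef_pos: [0.4303, -0.1273, 0.0291]
tcp_rot: [0.509, -0.491, 0.49, -0.509]
contact_force: [-0.2, 0.3, 1.0]
opening: 0.799
```

Run:
```python
from h import *
plan([.4314,-.1278,.029],2.3)
```

```text
now [ 0.4303 -0.1273  0.0291] yaw 2.1 dyaw 0.2 q [-0.5145  0.1248  2.2498  0.      0.7688 -0.5515] op 0.799 t 4.5
 tilt [-0.0016  0.0009 -1.    ] total world d [ 0.0011 -0.0005 -0.0001] tool d [0.0019 0.0002 0.0037] rot [ 0.003  -0.0058 -0.0019]
  row 1 / 1 [0.0019 0.0002 0.0037] [ 0.003  -0.0058 -0.0019]
```

Good alignment. I'll grip and lift to about z = 0.2, which also gives a view of the brown rack.

Call:
arm_command(
  steps=[
    {"hand": 0,"travel": [0,0,0],"rotation": [0,0,0]},
    {"hand": 0,"travel": [0,0,0],"rotation": [0,0,0]},
    {"hand": 0,"travel": [0,0,0],"rotation": [0,0,0]},
    {"hand": 0,"travel": [0,0,0],"rotation": [0,0,0]},
    {"hand": 0,"travel": [0,0,0],"rotation": [0,0,0]},
    {"hand": 0,"travel": [0,-0.1,0],"rotation": [0,0,0]},
    {"hand": 0,"travel": [0,-0.15,0],"rotation": [0,0,0]},
    {"hand": 0,"travel": [0,-0.15,0],"rotation": [0,0,0]},
    {"hand": 0,"travel": [0,-0.15,0],"rotation": [0,0,0]},
    {"hand": 0,"travel": [0,0,0],"rotation": [0,0,0]},
  ],
  grip_force=50,
)

```text
time: 5.8
eef_pos: [0.4302, -0.1273, 0.1995]
tcp_rot: [0.509, -0.491, 0.49, -0.509]
contact_force: [0.0, -0.7, -1.7]
opening: 0.309
```

Run:
```python
from h import *
look("w3",["brown_loose_mid"])
plan([.5400,-.2850,.2],76)
# rack_brown pose from top plate fit
p,d=ctrl.read_camera("top"); cv2.imwrite("pics/top1.png",p)
```

```text
brown_loose_mid 0.6 [256.3 215.6] 16476 z90 0.1960 c [ 0.4304 -0.1114] wh [0.0276 0.1283] len-yaw -87.8
now [ 0.4278 -0.126   0.195 ] yaw 2.1 dyaw 73.9 q [-0.5146 -0.1701  2.1713  0.      1.1505 -0.5512] op 0.308 t 5.9
 tilt [-0.0087  0.005  -0.9999] total world d [ 0.1122 -0.159   0.005 ] tool d [ 0.5433 -0.0225  0.3541] rot [ 0.0075 -2.4634 -0.0192]
  row 1 / 8 [ 0.0679 -0.0028  0.0443] [ 0.0009 -0.3079 -0.0024]
  row 5 / 8 [ 0.0809 -0.0024 -0.0055] [ 0.0009 -0.3079 -0.0024]
  row 8 / 8 [ 0.0691 -0.0021 -0.0424] [ 0.0009 -0.3079 -0.0024]
```

View pics/w3.png

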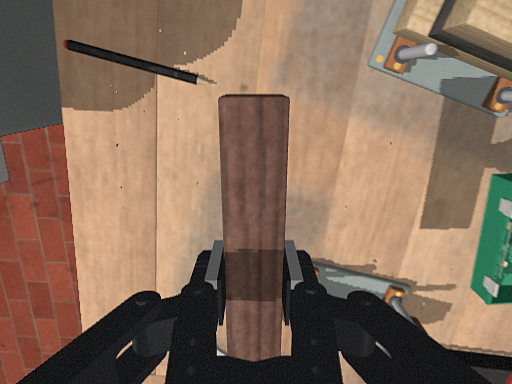

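The wrist view shows the blank held square and centred between the pads. The front end is near row 95, and the racks are ahead on the right. Next I'll get the rack poses from post tops and plates in the first top depth image.

```bash
cat > racks.py <<'E'
from h import *
from scipy.optimize import minimize
d=np.load('pics/top0d.npy'); p=cv2.imread('pics/top0.png')
hsv=cv2.cvtColor(p,cv2.COLOR_BGR2HSV)
for nm,(u0,u1,v0,v1),c0,a0 in (("black",(115,165,130,202),(.567,.2595),-.7),("light",(208,264,110,194),(.6168,-.0047),-17),("brown",(308,362,132,217),(.540,-.2845),-13.5)):
    m=np.zeros(d.shape,bool); m[v0:v1,u0:u1]=1
    P=cloud("top",d,m); c=np.array(c0);a=np.radians(a0)
    # posts: points z .055-.075
    ydir=np.array([np.cos(a),np.sin(a)]); xdir=np.array([ydir[1],-ydir[0]])
    q=P[:,:2]-c; lx=q@xdir; ly=q@ydir
    k=(P[:,2]>.056)&(P[:,2]<.075)&(abs(lx)<.05)&(abs(ly)<.08)
    print(nm); print(np.c_[lx[k],ly[k],P[k,2]][:60].round(3).tolist())
    # plate: fit rectangle 84x146 to greyish low points by edges
    v,u=np.nonzero(m&(d>0)); col=hsv[v,u]; g=(P[:,2]>.004)&(P[:,2]<.016)&(col[:,0]>80)&(col[:,0]<125)
    print(" plate",g.sum(), cv2.minAreaRect(P[g][:,:2].astype(np.float32)), "lx",np.percentile(lx[g],[1,99]),"ly",np.percentile(ly[g],[1,99]))
E
python3 racks.py
```

```text
black
[[-0.03, 0.055, 0.067], [-0.028, 0.056, 0.064], [-0.024, 0.055, 0.068], [-0.023, 0.056, 0.062], [0.023, 0.057, 0.066], [0.026, 0.057, 0.068], [-0.029, 0.052, 0.071], [-0.025, 0.052, 0.073], [-0.025, 0.053, 0.063], [-0.022, 0.053, 0.068], [0.024, 0.054, 0.071], [0.026, 0.054, 0.069], [0.029, 0.054, 0.07], [-0.026, 0.05, 0.07], [-0.024, 0.05, 0.068], [-0.024, 0.051, 0.06], [0.025, 0.051, 0.073], [0.026, 0.052, 0.068], [0.029, 0.052, 0.069], [0.03, 0.053, 0.059], [0.026, 0.05, 0.065], [0.028, 0.05, 0.062], [-0.027, -0.047, 0.067], [-0.024, -0.047, 0.071], [-0.029, -0.049, 0.067], [-0.026, -0.049, 0.069], [-0.024, -0.049, 0.068], [-0.021, -0.049, 0.068], [0.022, -0.047, 0.064], [0.025, -0.047, 0.064], [0.028, -0.047, 0.066], [-0.028, -0.052, 0.071], [-0.026, -0.052, 0.068], [-0.024, -0.052, 0.067], [-0.022, -0.052, 0.064], [0.023, -0.05, 0.065], [0.028, -0.05, 0.065], [0.03, -0.049, 0.059], [-0.025, -0.054, 0.062], [0.024, -0.053, 0.068], [0.027, -0.053, 0.072], [0.028, -0.052, 0.063]]
 plate 763 ((0.5676864981651306, 0.2605292499065399), (0.07703428715467453, 0.13818763196468353),
[... 2075 characters left out ...]
0.069], [0.029, 0.052, 0.064], [-0.028, -0.049, 0.059], [-0.027, -0.05, 0.069], [-0.025, -0.049, 0.072], [-0.028, -0.052, 0.063], [-0.026, -0.052, 0.068], [-0.023, -0.051, 0.065], [-0.021, -0.051, 0.069], [-0.028, -0.055, 0.064], [-0.025, -0.055, 0.065], [-0.023, -0.054, 0.067], [0.023, -0.05, 0.067], [0.026, -0.049, 0.063], [0.028, -0.049, 0.069], [0.023, -0.053, 0.058], [0.024, -0.053, 0.068], [0.026, -0.052, 0.067], [0.029, -0.051, 0.067], [0.024, -0.055, 0.058], [0.025, -0.055, 0.065], [0.026, -0.055, 0.07], [0.03, -0.054, 0.067]]
 plate 409 ((0.5408672094345093, -0.2843553125858307), (0.07763229310512543, 0.13799723982810974), 76.96890258789062) lx [-0.039   0.0379] ly [-0.0665  0.0678]
```

```bash
cat >> racks.py <<'E'
    mod=[];obs=[]
    for sx in(-1,1):
        for sy in(-1,1):
            s=k&(abs(lx-sx*.026)<.006)&(abs(ly-sy*.052)<.007)&(P[:,2]>.06); obs.append([np.median(P[s,0]),np.median(P[s,1])]); mod.append([sx*.026,sy*.052])
    mod=np.array(mod);obs=np.array(obs); mo=obs.mean(0)
    # model: x*xdir+y*ydir
    A=np.array([m_[0]*0+0 for m_ in mod])
    M=(np.c_[-mod[:,1]*0,mod[:,1]*0]); 
    f=lambda t:np.c_[mod[:,0]*np.sin(t)+mod[:,1]*np.cos(t),-mod[:,0]*np.cos(t)+mod[:,1]*np.sin(t)]
    ts=np.radians(np.linspace(-25,10,1401)); e=[((f(t)+mo-obs)**2).sum() for t in ts]; t=ts[np.argmin(e)]
    print("POSE",nm,mo,"len-yaw %.2f"%np.degrees(t),"rms mm",1e3*np.sqrt(min(e)/4), "observed blk", obs.tolist())
E
python3 racks.py | grep POSE
```

```text
POSE black [0.5686 0.2591] len-yaw -0.80 rms mm 0.696587075982301 observed blk [[0.5178686270147506, 0.2855835832414835], [0.6203571946366749, 0.2843208781053602], [0.5166809445945715, 0.23404214001340884], [0.6195906183560682, 0.23264248625108191]]
POSE light [ 0.6151 -0.0048] len-yaw -17.05 rms mm 0.8518187015772973 observed blk [[0.5725448244909048, 0.03634486070105563], [0.6723990369288677, 0.0042205211274420895], [0.5572411371267565, -0.014812011286238177], [0.6580931492314488, -0.044758297840881964]]
POSE brown [ 0.5408 -0.284 ] len-yaw -12.80 rms mm 0.881622270221645 observed blk [[0.49541243535095736, -0.24710905655712], [0.5983865112705503, -0.26993041447914845], [0.48317579042636727, -0.2978781434150831], [0.5861320066439841, -0.32123447557067764]]
```

Call:
arm_command(
  steps=[
    {"hand": 0,"travel": [0.136,-0.01,0.089],"rotation": [0,0,0]},
    {"hand": 0,"travel": [0.136,-0.01,0.089],"rotation": [0,0,0]},
    {"hand": 0,"travel": [0.136,0,0.089],"rotation": [0,0,0]},
    {"hand": 0,"travel": [0.136,0,0.089],"rotation": [0,0,0]},
    {"hand": 0,"travel": [0,0,0],"rotation": [0,-0.313,0]},
    {"hand": 0,"travel": [0,0,0],"rotation": [0,-0.313,0]},
    {"hand": 0,"travel": [0,0,0],"rotation": [0,-0.313,0]},
    {"hand": 0,"travel": [0,0,0],"rotation": [0,-0.313,0]},
    {"hand": 0,"travel": [0,0,0],"rotation": [0,-0.313,0]},
    {"hand": 0,"travel": [0,0,0],"rotation": [0,-0.313,0]},
    {"hand": 0,"travel": [0,0,0],"rotation": [0,-0.313,0]},
    {"hand": 0,"travel": [0,0,0],"rotation": [0,-0.313,0]},
    {"hand": 0,"travel": [0,0,0],"rotation": [0,0,0]},
  ],
)

```text
time: 7.58
eef_pos: [0.5275, -0.2791, 0.1534]
tcp_rot: [-0.689, 0.089, -0.039, 0.719]
contact_force: [0.3, -0.2, -1.3]
opening: 0.303
```

Run:
```python
from h import *
plan([.5408,-.284,.11],77.2)
```

```text
now [ 0.5275 -0.2791  0.1534] yaw 79.5 dyaw -2.3 q [-0.6557  0.2595  1.8093 -0.0022  1.1556 -2.0434] op 0.303 t 7.6
 tilt [-0.0668  0.0488 -0.9966] total world d [ 0.0133 -0.0049 -0.0434] tool d [ 0.0573  0.1403 -0.0132] rot [-0.0657  0.0787 -0.144 ]
  row 1 / 1 [ 0.0573  0.1403 -0.0132] [-0.0657  0.0787 -0.144 ]
```

Call:
arm_command(
  steps=[
    {"hand": 0,"travel": [0.057,0.03,-0.013],"rotation": [-0.066,0.079,-0.144]},
    {"hand": 0,"travel": [0,0,0],"rotation": [0,0,0]},
    {"hand": 0,"travel": [0,0,0],"rotation": [0,0,0]},
  ],
)

```text
time: 7.95
eef_pos: [0.5411, -0.2843, 0.1385]
tcp_rot: [-0.701, 0.084, -0.079, 0.704]
contact_force: [-0.1, -0.4, -0.7]
opening: 0.303
```

Run:
```python
from h import *
plan([.5408,-.284,.11],77.2)
```

```text
now [ 0.5411 -0.2843  0.1385] yaw 76.8 dyaw 0.4 q [-0.6496  0.2722  1.8224 -0.0003  1.0545 -1.9896] op 0.303 t 8.0
 tilt [-0.0061  0.0043 -1.    ] total world d [-0.0003  0.0003 -0.0285] tool d [-0.0005  0.095   0.0006] rot [-0.0054 -0.0137 -0.0133]
  row 1 / 1 [-0.0005  0.095   0.0006] [-0.0054 -0.0137 -0.0133]
```

Call:
arm_command(
  steps=[
    {"hand": 0,"travel": [0,0.09,0],"rotation": [-0.005,-0.014,-0.013]},
    {"hand": 0,"travel": [0,0.07,0],"rotation": [0,0,0]},
    {"hand": 0,"travel": [0,0.03,0],"rotation": [0,0,0]},
    {"hand": 0,"travel": [0,0,0],"rotation": [0,0,0]},
  ],
)

```text
time: 8.45
eef_pos: [0.5411, -0.2848, 0.0807]
tcp_rot: [-0.703, 0.08, -0.079, 0.703]
contact_force: [-1.7, 0.1, -1.0]
opening: 0.304
```

Run:
```python
from h import *
plan([.5408,-.284,.077],77.2); print(ctrl.get_state()['contact_force'])
p,d=ctrl.read_camera("wrist"); cv2.imwrite("pics/w4.png",p)
```

```text
now [ 0.5411 -0.2848  0.0807] yaw 77.1 dyaw 0.1 q [-0.6501  0.3481  1.8478 -0.      0.9465 -1.9962] op 0.304 t 8.4
 tilt [-0.0007  0.0005 -1.    ] total world d [-0.0003  0.0008 -0.0037] tool d [-0.0017  0.0123  0.0022] rot [-0.0006 -0.0025 -0.0014]
  row 1 / 1 [-0.0017  0.0123  0.0022] [-0.0006 -0.0025 -0.0014]
[-1.6805  0.0979 -0.9945]
```

View pics/w4.png

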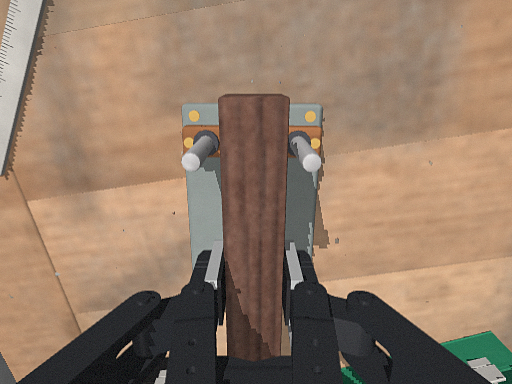

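The wrist view shows the brown blank centred between the near posts, at pixels (205,150) and (305,150). Now I'll lower the last 4 mm, release and rise.

Call:
arm_command(
  steps=[
    {"hand": 0,"travel": [-0.002,0.014,0.002],"rotation": [0,0,0]},
    {"hand": 0,"travel": [0,0,0],"rotation": [0,0,0]},
    {"hand": 0.6,"travel": [0,0,0],"rotation": [0,0,0]},
    {"hand": 0.6,"travel": [0,0,0],"rotation": [0,0,0]},
    {"hand": 0.6,"travel": [0,0,0],"rotation": [0,0,0]},
    {"hand": 0.6,"travel": [0,0,0],"rotation": [0,0,0]},
    {"hand": 0.6,"travel": [0,-0.1,0],"rotation": [0,0,0]},
    {"hand": 0.6,"travel": [0,-0.18,0],"rotation": [0,0,0]},
    {"hand": 0.7,"travel": [0,-0.18,0],"rotation": [0,0,0]},
    {"hand": 0.7,"travel": [0,-0.18,0],"rotation": [0,0,0]},
    {"hand": 0.7,"travel": [0,0,0],"rotation": [0,0,0]},
  ],
)

```text
time: 9.88
eef_pos: [0.5414, -0.2846, 0.2772]
tcp_rot: [0.703, -0.078, 0.08, -0.702]
contact_force: [-0.5, -0.8, -0.2]
opening: 0.701
```

Run:
```python
from h import *
look("w5",["brown_loose_mid"])
plan([.6203,-.0068,.24],73)
```

```text
brown_loose_mid 0.74 [252.8 160.4] 3868 z90 0.0746 c [ 0.5433 -0.2849] wh [0.027  0.1591] len-yaw -12.8
now [ 0.5394 -0.2831  0.2708] yaw 77.1 dyaw -4.1 q [-0.6497  0.1355  1.7266 -0.      1.2866 -1.9956] op 0.702 t 10.0
 tilt [-0.0057  0.0043 -1.    ] total world d [ 0.0809  0.2763 -0.0308] tool d [0.0583 0.105  0.9576] rot [-0.0051  0.1371 -0.0126]
  row 1 / 5 [0.0117 0.021  0.1915] [-0.001   0.0274 -0.0025]
  row 3 / 5 [0.0061 0.0208 0.1918] [-0.001   0.0274 -0.0025]
  row 5 / 5 [0.0005 0.0206 0.1919] [-0.001   0.0274 -0.0025]
```

View pics/w5.png

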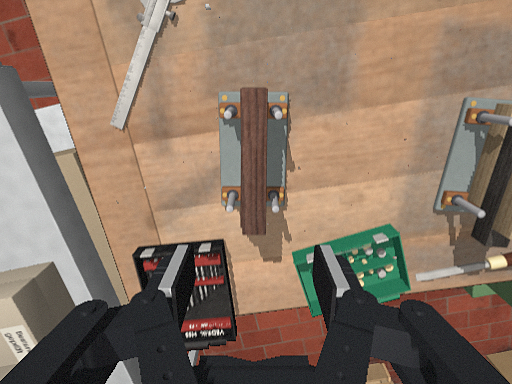

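The loose brown blank now lies on the racked one, top at z = 0.0746 m and 2 mm off centre. Next is the mixed pile.

Call:
arm_command(
  steps=[
    {"hand": 0.7,"travel": [0.012,0,0.192],"rotation": [0,0.027,-0.002]},
    {"hand": 0.7,"travel": [0.01,0,0.192],"rotation": [0,0.027,-0.002]},
    {"hand": 0.7,"travel": [0.01,0,0.192],"rotation": [0,0.027,-0.002]},
    {"hand": 0.7,"travel": [0.01,0.0,0.192],"rotation": [0,0.027,-0.002]},
    {"hand": 0.7,"travel": [0,0,0.192],"rotation": [0,0.027,-0.002]},
    {"hand": 0.7,"travel": [0,0,0],"rotation": [0,0,0]},
  ],
)

```text
time: 10.72
eef_pos: [0.6202, 0.0011, 0.2535]
tcp_rot: [-0.696, 0.116, -0.096, 0.702]
contact_force: [-0.8, -0.2, 0.3]
opening: 0.699
```

Run:
```python
from h import *
look("w6",["light_top_mid","black_wrong_mid","light_low_mid"])
plan([.6203,-.0068,.2],73)
```

```text
light_top_mid 0.89 [242.1 176. ] 3686 z90 0.1016 c [ 0.6187 -0.0077] wh [0.0271 0.1192] len-yaw -17.5
light_low_mid 0.87 [242.9 112.2] 474 z90 0.0477 c [0.5561 0.0123] wh [0.0264 0.0166] len-yaw 73.0
now [ 0.6202 -0.0038  0.2551] yaw 72.3 dyaw 0.7 q [-0.1717  0.1806  1.7047  0.0062  1.2823 -1.4357] op 0.701 t 10.9
 tilt [-0.0247  0.0103 -0.9996] total world d [ 0.0001 -0.003  -0.0551] tool d [ 0.0081  0.1836 -0.0099] rot [-0.0048 -0.0228 -0.0508]
  row 1 / 1 [ 0.0081  0.1836 -0.0099] [-0.0048 -0.0228 -0.0508]
```

View pics/w6.png

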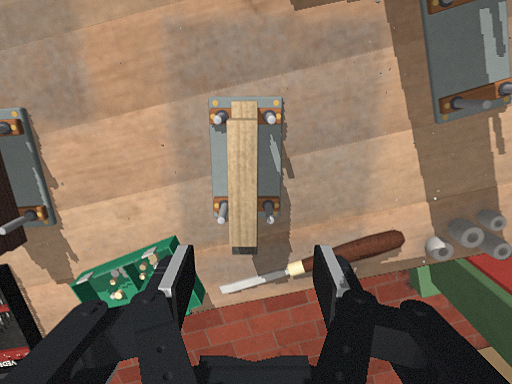

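The wrist view shows the light top blank at columns 228–258 and rows 100–248. The black end sticks out at the bottom (row 250) and the light low end shows at row 108.

Call:
arm_command(
  steps=[
    {"hand": 0.7,"travel": [0.013,0.15,-0.017],"rotation": [-0.005,-0.01,-0.051]},
    {"hand": 0.7,"travel": [0,0.15,0],"rotation": [0,0,0]},
    {"hand": 0.7,"travel": [0,0.1,0],"rotation": [0,0,0]},
    {"hand": 0.7,"travel": [0,0,0],"rotation": [0,0,0]},
  ],
)

```text
time: 11.42
eef_pos: [0.6212, -0.0171, 0.1329]
tcp_rot: [0.699, -0.109, 0.111, -0.698]
contact_force: [0.6, -1.1, -0.6]
opening: 0.7
```

Run:
```python
from h import *
plan([.6187,-.0077,.102],72.6)
```

```text
now [ 0.6212 -0.0171  0.1329] yaw 72.1 dyaw 0.5 q [-0.1901  0.2951  1.8052 -0.0016  1.038  -1.4471] op 0.700 t 11.4
 tilt [ 0.003 -0.002 -1.   ] total world d [-0.0025  0.0094 -0.0309] tool d [-0.0181  0.103   0.0273] rot [ 0.0018 -0.0178  0.0066]
  row 1 / 1 [-0.0181  0.103   0.0273] [ 0.0018 -0.0178  0.0066]
```

Call:
arm_command(
  steps=[
    {"hand": 0.7,"travel": [-0.018,0.02,0.027],"rotation": [0,-0.018,0.006]},
    {"hand": 0.7,"travel": [0,0.04,0],"rotation": [0,0,0]},
    {"hand": 0.7,"travel": [0,0.04,0],"rotation": [0,0,0]},
    {"hand": 0.7,"travel": [0,0,0],"rotation": [0,0,0]},
  ],
)

```text
time: 11.92
eef_pos: [0.6209, -0.009, 0.1056]
tcp_rot: [0.699, -0.105, 0.11, -0.698]
contact_force: [-0.0, -0.2, -0.0]
opening: 0.697
```

Run:
```python
from h import *
plan([.6187,-.0077,.102],72.6)
```

```text
now [ 0.6209 -0.009   0.1056] yaw 72.5 dyaw 0.1 q [-0.1774  0.3279  1.8204 -0.0012  0.9861 -1.4426] op 0.697 t 11.9
 tilt [ 0.0069 -0.0023 -1.    ] total world d [-0.0022  0.0013 -0.0036] tool d [-0.0083  0.0119  0.002 ] rot [ 0.0001 -0.0024  0.0139]
  row 1 / 1 [-0.0083  0.0119  0.002 ] [ 0.0001 -0.0024  0.0139]
```

Call:
arm_command(
  steps=[
    {"hand": 0.7,"travel": [-0.008,0.012,0.002],"rotation": [0,0,0.014]},
    {"hand": 0,"travel": [0,0,0],"rotation": [0,0,0]},
    {"hand": 0,"travel": [0,0,0],"rotation": [0,0,0]},
    {"hand": 0,"travel": [0,0,0],"rotation": [0,0,0]},
    {"hand": 0,"travel": [0,0,0],"rotation": [0,0,0]},
    {"hand": 0,"travel": [0,0,0],"rotation": [0,0,0]},
  ],
  grip_force=40,
)

```text
time: 12.68
eef_pos: [0.6194, -0.0077, 0.1029]
tcp_rot: [0.699, -0.107, 0.108, -0.699]
contact_force: [-0.4, -0.5, 0.1]
opening: 0.307
```

Call:
arm_command(
  steps=[
    {"hand": 0,"travel": [0,-0.05,0],"rotation": [0,0,0]},
    {"hand": 0,"travel": [0,-0.1,0],"rotation": [0,0,0]},
    {"hand": 0,"travel": [0,-0.1,0],"rotation": [0,0,0]},
    {"hand": 0,"travel": [0,0,0],"rotation": [0,0,0]},
  ],
)

```text
time: 13.18
eef_pos: [0.6195, -0.0077, 0.1822]
tcp_rot: [0.699, -0.106, 0.108, -0.699]
contact_force: [0.4, 0.5, -0.9]
opening: 0.304
```

Run:
```python
from h import *
p,d=ctrl.read_camera("wrist"); cv2.imwrite("pics/w7.png",p)
plan([.46,-.12,.1],72.6)
```

```text
now [ 0.6184 -0.0075  0.1801] yaw 72.5 dyaw 0.1 q [-0.176   0.2357  1.7833 -0.0002  1.1239 -1.442 ] op 0.309 t 13.2
 tilt [-0.0013  0.     -1.    ] total world d [-0.1584 -0.1125 -0.0801] tool d [-0.3909  0.2677 -0.5159] rot [ 0.0007 -0.0018 -0.0025]
  row 1 / 4 [-0.0977  0.0669 -0.129 ] [ 0.0002 -0.0004 -0.0006]
  row 3 / 4 [-0.0978  0.0668 -0.129 ] [ 0.0002 -0.0004 -0.0006]
  row 4 / 4 [-0.0979  0.0668 -0.1289] [ 0.0002 -0.0004 -0.0006]
```

View pics/w7.png

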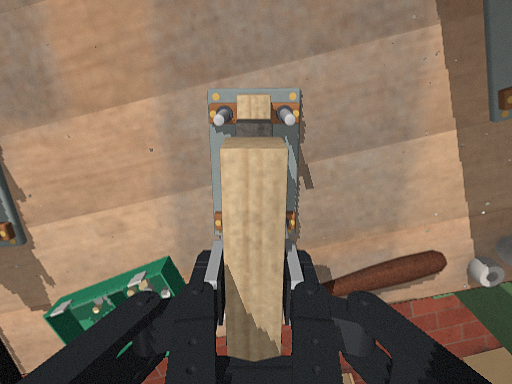

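Only the light top blank came up. The black one still lies on light_low, its end at pixel (254,127). I'll put the light one down temporarily at (0.46, −0.12).

Call:
arm_command(
  steps=[
    {"hand": 0,"travel": [-0.098,0,-0.129],"rotation": [0,0,0]},
    {"hand": 0,"travel": [-0.098,0,-0.129],"rotation": [0,0,0]},
    {"hand": 0,"travel": [-0.098,0.06,-0.129],"rotation": [0,0,0]},
    {"hand": 0,"travel": [-0.098,0.1,-0.129],"rotation": [0,0,0]},
    {"hand": 0,"travel": [0,0.1,0],"rotation": [0,0,0]},
    {"hand": 0,"travel": [0,0,0],"rotation": [0,0,0]},
  ],
)

```text
time: 13.98
eef_pos: [0.4499, -0.1207, 0.0929]
tcp_rot: [-0.698, 0.112, -0.102, 0.7]
contact_force: [0.6, -0.7, -1.4]
opening: 0.306
```

Run:
```python
from h import *
plan([.46,-.12,.031],72.6)
```

```text
now [ 0.4499 -0.1207  0.0929] yaw 72.6 dyaw 0.0 q [-0.4796  0.0382  2.1893 -0.0023  0.9271 -1.7453] op 0.306 t 14.0
 tilt [-0.0124  0.0044 -0.9999] total world d [ 0.0101  0.0007 -0.0619] tool d [0.0341 0.2058 0.0122] rot [-0.001   0.     -0.0251]
  row 1 / 2 [0.0171 0.1029 0.0061] [-0.0005  0.     -0.0126]
  row 2 / 2 [0.0164 0.103  0.0061] [-0.0005  0.     -0.0126]
```

Call:
arm_command(
  steps=[
    {"hand": 0,"travel": [0.034,0.03,0.012],"rotation": [0,0,-0.025]},
    {"hand": 0,"travel": [0,0.08,0],"rotation": [0,0,0]},
    {"hand": 0,"travel": [0,0.07,0],"rotation": [0,0,0]},
    {"hand": 0,"travel": [0,0,0],"rotation": [0,0,0]},
  ],
)

```text
time: 14.48
eef_pos: [0.4669, -0.1204, 0.0398]
tcp_rot: [0.7, -0.103, 0.109, -0.699]
contact_force: [0.6, 1.0, -0.8]
opening: 0.308
```

Run:
```python
from h import *
plan([.46,-.12,.031],72.6)
```

```text
now [ 0.4669 -0.1204  0.0398] yaw 72.8 dyaw -0.2 q [-0.4638  0.1646  2.1759  0.0017  0.792  -1.7352] op 0.308 t 14.5
 tilt [ 0.0087 -0.003  -1.    ] total world d [-0.0069  0.0004 -0.0088] tool d [-0.0227  0.0292 -0.0054] rot [0.0005 0.0057 0.0177]
  row 1 / 1 [-0.0227  0.0292 -0.0054] [0.0005 0.0057 0.0177]
```

Call:
arm_command(
  steps=[
    {"hand": 0,"travel": [0,0.012,0],"rotation": [0,0,0.017]},
    {"hand": 0,"travel": [0,0.014,0],"rotation": [0,0,0]},
    {"hand": 0,"travel": [0,0,0],"rotation": [0,0,0]},
  ],
)

```text
time: 14.85
eef_pos: [0.4699, -0.1209, 0.0342]
tcp_rot: [0.7, -0.104, 0.107, -0.699]
contact_force: [0.0, -0.1, -1.3]
opening: 0.306
```

Run:
```python
from h import *
plan([.46,-.12,.031],72.6);print(ctrl.get_state()['contact_force'])
```

```text
now [ 0.4699 -0.1209  0.0342] yaw 72.9 dyaw -0.3 q [-0.4612  0.1838  2.1671 -0.0003  0.7852 -1.7326] op 0.306 t 14.8
 tilt [ 0.0048 -0.0026 -1.    ] total world d [-0.0099  0.0009 -0.0032] tool d [-0.0326  0.0105 -0.0068] rot [0.002  0.0085 0.0102]
  row 1 / 1 [-0.0326  0.0105 -0.0068] [0.002  0.0085 0.0102]
[ 0.0341 -0.1195 -1.2704]
```

Call:
arm_command(
  steps=[
    {"hand": 0,"travel": [0,0.014,0],"rotation": [0,0,0.01]},
    {"hand": 0,"travel": [0,0,0],"rotation": [0,0,0]},
    {"hand": 0.7,"travel": [0,0,0],"rotation": [0,0,0]},
    {"hand": 0.7,"travel": [0,0,0],"rotation": [0,0,0]},
    {"hand": 0.7,"travel": [0,0,0],"rotation": [0,0,0]},
    {"hand": 0.7,"travel": [0,0,0],"rotation": [0,0,0]},
    {"hand": 0.7,"travel": [0,-0.15,0],"rotation": [0,0,0]},
    {"hand": 0.7,"travel": [0,-0.18,0],"rotation": [0,0,0]},
    {"hand": 0.7,"travel": [0,-0.18,0],"rotation": [0,0,0]},
    {"hand": 0.7,"travel": [0,-0.1,0],"rotation": [0,0,0]},
    {"hand": 0.7,"travel": [0,0,0],"rotation": [0,0,0]},
  ],
)

```text
time: 16.23
eef_pos: [0.4699, -0.1209, 0.219]
tcp_rot: [0.7, -0.105, 0.106, -0.699]
contact_force: [0.3, -0.2, -0.5]
opening: 0.698
```

Run:
```python
from h import *
look("w8",["light_top_mid"])
plan([.6187,-.0077,.22],73)
```

```text
light_top_mid 0.81 [255.9 164.3] 3043 z90 0.0276 c [ 0.4707 -0.1207] wh [0.027 0.12 ] len-yaw -17.2
now [ 0.4683 -0.1202  0.2155] yaw 72.8 dyaw 0.2 q [-0.461  -0.1027  2.0721 -0.0012  1.1781 -1.7315] op 0.699 t 16.3
 tilt [-0.0058  0.0017 -1.    ] total world d [0.1504 0.1125 0.0045] tool d [ 0.3681 -0.0173  0.5063] rot [ 0.0002 -0.006  -0.0115]
  row 1 / 4 [ 0.092  -0.0043  0.1266] [ 0.     -0.0015 -0.0029]
  row 3 / 4 [ 0.0922 -0.004   0.1264] [ 0.     -0.0015 -0.0029]
  row 4 / 4 [ 0.0923 -0.0039  0.1264] [ 0.     -0.0015 -0.0029]
```

Light blank is flat on the bench. Back over the pile for the black one.

Call:
arm_command(
  steps=[
    {"hand": 0.7,"travel": [0.095,0,0.127],"rotation": [0,0,-0.003]},
    {"hand": 0.7,"travel": [0.095,0,0.127],"rotation": [0,0,-0.003]},
    {"hand": 0.7,"travel": [0.095,0,0.127],"rotation": [0,0,-0.003]},
    {"hand": 0.7,"travel": [0.095,0,0.127],"rotation": [0,0,-0.003]},
    {"hand": 0.7,"travel": [0,0,0],"rotation": [0,0,0]},
    {"hand": 0.7,"travel": [0,0,0],"rotation": [0,0,0]},
  ],
)

```text
time: 17.08
eef_pos: [0.6194, -0.0045, 0.1968]
tcp_rot: [-0.699, 0.116, -0.097, 0.699]
contact_force: [0.3, -0.1, 0.2]
opening: 0.703
```

Run:
```python
from h import *
look("w9",["black_wrong_mid","light_low_mid"])
plan([.633,-.0122,.12],73)
```

```text
black_wrong_mid 0.65 [80.9 61.6] 5890 z90 0.0273 c [ 0.4773 -0.1228] wh [0.0285 0.1061] len-yaw -17.3
light_low_mid 0.57 [253.1 111.4] 758 z90 0.0476 c [0.5569 0.0123] wh [0.0262 0.0179] len-yaw 73.2
now [ 0.6196 -0.0051  0.1984] yaw 72.6 dyaw 0.4 q [-0.1719  0.2296  1.7549  0.0003  1.181  -1.4391] op 0.696 t 17.2
 tilt [-0.0236  0.0044 -0.9997] total world d [ 0.0134 -0.0071 -0.0784] tool d [ 0.0558  0.2601 -0.0085] rot [ 0.0053 -0.0134 -0.0455]
  row 1 / 2 [ 0.0279  0.1301 -0.0042] [ 0.0026 -0.0067 -0.0227]
  row 2 / 2 [ 0.0264  0.1304 -0.0045] [ 0.0026 -0.0067 -0.0227]
```

View pics/w9.png

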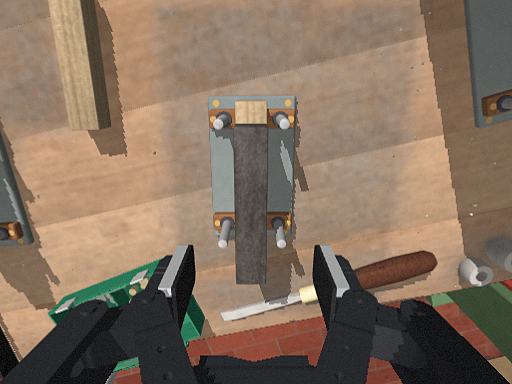

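The network's "black_wrong" hit here is actually the light blank on the bench, so I'll reject it. The black blank is plainly at columns 235–268, rows 124–284. I'll measure it by height.

```bash
cat > hm.py <<'E'
from h import *
def byheight(name,c,a,zlo,zhi,hw=.019,hl=.1):
    d=np.load(f'pics/{name}d.npy');E=np.load(f'pics/{name}E.npy')
    P=cloud("wrist",d,d>0,E); q=P[:,:2]-np.array(c); a=np.radians(a)
    l=q@[np.cos(a),np.sin(a)]; w=q@[np.sin(a),-np.cos(a)]
    k=(P[:,2]>zlo)&(P[:,2]<zhi)&(abs(w)<hw)&(abs(l)<hl)
    r=cv2.minAreaRect(P[k][:,:2].astype(np.float32)); print(k.sum(),r,"zmed %.4f"%np.median(P[k,2]),"l",np.percentile(l[k],[.5,99.5]),"w",np.percentile(w[k],[.5,99.5]))
E
python3 -c "
from hm import *
byheight('w9',(.6151,-.0048),-17.05,.068,.08)
"
```

```text
5143 ((0.6320679783821106, -0.011057838797569275), (0.027089979499578476, 0.13979636132717133), 72.64806365966797) zmed 0.0737 l [-0.0513  0.087 ] w [-0.0124  0.0143]
```

Call:
arm_command(
  steps=[
    {"hand": 0.7,"travel": [0.052,0.1,-0.005],"rotation": [0.005,-0.01,-0.045]},
    {"hand": 0.7,"travel": [0,0.13,0],"rotation": [0,0,0]},
    {"hand": 0.7,"travel": [0,0.05,0],"rotation": [0,0,0]},
    {"hand": 0.7,"travel": [0,0,0],"rotation": [0,0,0]},
  ],
)

```text
time: 17.73
eef_pos: [0.6335, -0.0145, 0.1156]
tcp_rot: [0.699, -0.104, 0.109, -0.699]
contact_force: [0.5, 0.4, 0.3]
opening: 0.703
```

Run:
```python
from h import *
plan([.632,-.011,.0752],72.7)
```

```text
now [ 0.6335 -0.0145  0.1156] yaw 72.7 dyaw 0.0 q [-0.1825  0.34    1.7834 -0.0006  1.0122 -1.4504] op 0.703 t 17.7
 tilt [ 0.0059 -0.0016 -1.    ] total world d [-0.0015  0.0035 -0.0404] tool d [-0.009   0.1346  0.0095] rot [-0.0003 -0.0012  0.0116]
  row 1 / 1 [-0.009   0.1346  0.0095] [-0.0003 -0.0012  0.0116]
```

Call:
arm_command(
  steps=[
    {"hand": 0.7,"travel": [-0.009,0.04,0.009],"rotation": [0,0,0.011]},
    {"hand": 0.7,"travel": [0,0.05,0],"rotation": [0,0,0]},
    {"hand": 0.7,"travel": [0,0.04,0],"rotation": [0,0,0]},
    {"hand": 0.7,"travel": [0,0,0],"rotation": [0,0,0]},
  ],
)

```text
time: 18.23
eef_pos: [0.6334, -0.0112, 0.0776]
tcp_rot: [-0.699, 0.105, -0.109, 0.699]
contact_force: [-0.1, -0.2, -0.4]
opening: 0.704
```

Run:
```python
from h import *
plan([.632,-.011,.0752],72.7)
```

```text
now [ 0.6334 -0.0112  0.0776] yaw 72.7 dyaw 0.0 q [-0.1777  0.3916  1.7959  0.0003  0.9487 -1.446 ] op 0.704 t 18.2
 tilt [ 0.0054 -0.0007 -1.    ] total world d [-0.0014  0.0002 -0.0024] tool d [-0.0048  0.0078 -0.0008] rot [-0.0017 -0.0014  0.0102]
  row 1 / 1 [-0.0048  0.0078 -0.0008] [-0.0017 -0.0014  0.0102]
```

Call:
arm_command(
  steps=[
    {"hand": 0.7,"travel": [-0.005,0.007,0],"rotation": [0,0,0.01]},
    {"hand": 0,"travel": [0,0,0],"rotation": [0,0,0]},
    {"hand": 0,"travel": [0,0,0],"rotation": [0,0,0]},
    {"hand": 0,"travel": [0,0,0],"rotation": [0,0,0]},
    {"hand": 0,"travel": [0,0,0],"rotation": [0,0,0]},
    {"hand": 0,"travel": [0,0,0],"rotation": [0,0,0]},
    {"hand": 0,"travel": [0,-0.05,0],"rotation": [0,0,0]},
    {"hand": 0,"travel": [0,-0.15,0],"rotation": [0,0,0]},
    {"hand": 0,"travel": [0,-0.15,0],"rotation": [0,0,0]},
    {"hand": 0,"travel": [0,-0.15,0],"rotation": [0,0,0]},
    {"hand": 0,"travel": [0,0,0],"rotation": [0,0,0]},
  ],
)

```text
time: 19.6
eef_pos: [0.6327, -0.0109, 0.2349]
tcp_rot: [-0.699, 0.105, -0.108, 0.699]
contact_force: [-0.9, -1.0, -0.6]
opening: 0.308
```

Run:
```python
from h import *
look("w10",["light_low_mid"])
plan([.5686,.2591,.2],89.2)
```

```text
light_low_mid 0.75 [254.6  98.1] 1037 z90 0.0476 c [0.5642 0.0099] wh [0.0261 0.0331] len-yaw -16.5
now [ 0.6302 -0.0105  0.2292] yaw 72.7 dyaw 16.5 q [-0.1778  0.2144  1.7138  0.0009  1.2187 -1.4464] op 0.310 t 19.7
 tilt [-0.0052  0.0018 -1.    ] total world d [-0.0616  0.2696 -0.0292] tool d [-0.4634  0.1002  0.7968] rot [-0.0019 -0.5511 -0.0103]
  row 1 / 5 [-0.0927  0.02    0.1594] [-0.0004 -0.1102 -0.0021]
  row 3 / 5 [-0.0737  0.0198  0.169 ] [-0.0004 -0.1102 -0.0021]
  row 5 / 5 [-0.0538  0.0196  0.1764] [-0.0004 -0.1102 -0.0021]
```

View pics/w10.png

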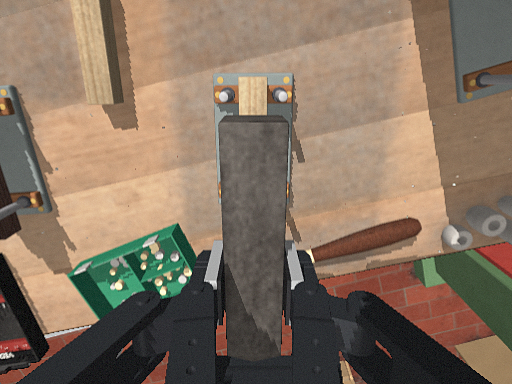

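Black is held and light_low stayed put. Over to the empty rack.

Call:
arm_command(
  steps=[
    {"hand": 0,"travel": [-0.093,0,0.16],"rotation": [0,-0.11,0]},
    {"hand": 0,"travel": [-0.084,0,0.164],"rotation": [0,-0.11,0]},
    {"hand": 0,"travel": [-0.074,0,0.169],"rotation": [0,-0.11,0]},
    {"hand": 0,"travel": [-0.064,0,0.173],"rotation": [0,-0.11,0]},
    {"hand": 0,"travel": [-0.054,0,0.176],"rotation": [0,-0.11,0]},
    {"hand": 0,"travel": [0,0,0],"rotation": [0,0,0]},
    {"hand": 0,"travel": [0,0,0],"rotation": [0,0,0]},
  ],
)

```text
time: 20.58
eef_pos: [0.5587, 0.2643, 0.2142]
tcp_rot: [0.708, -0.014, -0.008, -0.706]
contact_force: [-0.3, 0.4, -0.2]
opening: 0.311
```

Run:
```python
from h import *
plan([.5686,.2591,.12],89.2)
```

```text
now [0.5587 0.2643 0.2142] yaw 89.5 dyaw -0.3 q [ 0.2757  0.2137  1.7436  0.0064  1.215  -1.289 ] op 0.311 t 20.6
 tilt [-0.0311 -0.0026 -0.9995] total world d [ 0.0099 -0.0052 -0.0942] tool d [ 0.0427  0.3128 -0.0163] rot [ 0.0056  0.0106 -0.0593]
  row 1 / 2 [ 0.0214  0.1564 -0.0082] [ 0.0028  0.0053 -0.0296]
  row 2 / 2 [ 0.019   0.1567 -0.0083] [ 0.0028  0.0053 -0.0296]
```

Call:
arm_command(
  steps=[
    {"hand": 0,"travel": [0.04,0.1,-0.017],"rotation": [0.005,0.01,-0.059]},
    {"hand": 0,"travel": [0,0.12,0],"rotation": [0,0,0]},
    {"hand": 0,"travel": [0,0.1,0],"rotation": [0,0,0]},
    {"hand": 0,"travel": [0,0,0],"rotation": [0,0,0]},
  ],
)

```text
time: 21.08
eef_pos: [0.5707, 0.2527, 0.1128]
tcp_rot: [0.708, -0.009, 0.007, -0.706]
contact_force: [-1.1, -0.0, -0.9]
opening: 0.31
```

Run:
```python
from h import *
plan([.5686,.2591,.0495],89.2)
```

```text
now [0.5707 0.2527 0.1128] yaw 88.7 dyaw 0.5 q [ 0.255   0.3294  1.8033 -0.0017  1.0127 -1.2928] op 0.310 t 21.1
 tilt [-0.0033 -0.0023 -1.    ] total world d [-0.0021  0.0064 -0.0633] tool d [-0.0067  0.2108  0.0216] rot [ 0.0046 -0.0155 -0.0061]
  row 1 / 2 [-0.0033  0.1054  0.0108] [ 0.0023 -0.0078 -0.0031]
  row 2 / 2 [-0.0035  0.1054  0.0107] [ 0.0023 -0.0078 -0.0031]
```

Call:
arm_command(
  steps=[
    {"hand": 0,"travel": [-0.007,0,0.022],"rotation": [0.004,-0.015,-0.006]},
    {"hand": 0,"travel": [0,0.03,0],"rotation": [0,0,0]},
    {"hand": 0,"travel": [0,0,0],"rotation": [0,0,0]},
  ],
)

```text
time: 21.45
eef_pos: [0.5709, 0.2589, 0.1066]
tcp_rot: [-0.707, 0.004, -0.007, 0.707]
contact_force: [-0.6, 0.1, -0.6]
opening: 0.307
```

Run:
```python
from h import *
plan([.5686,.2591,.0495],89.2)
p,d=ctrl.read_camera("wrist"); cv2.imwrite("pics/w11.png",p)
```

```text
now [0.5709 0.2589 0.1066] yaw 89.1 dyaw 0.1 q [ 0.2642  0.339   1.8037 -0.0003  0.9938 -1.2905] op 0.307 t 21.4
 tilt [ 0.0049  0.0011 -1.    ] total world d [-0.0023  0.0002 -0.0571] tool d [-0.0085  0.1902  0.0003] rot [-0.0022 -0.0038  0.0093]
  row 1 / 1 [-0.0085  0.1902  0.0003] [-0.0022 -0.0038  0.0093]
```

View pics/w11.png

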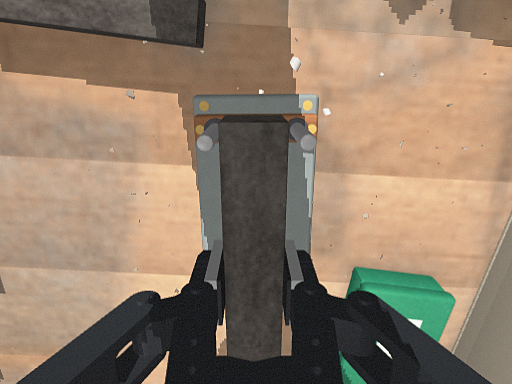

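The black blank is centred between the posts at (205,140) and (305,140). Lowering it in.

Call:
arm_command(
  steps=[
    {"hand": 0,"travel": [-0.008,0.07,0],"rotation": [0,0,0.009]},
    {"hand": 0,"travel": [0,0.07,0],"rotation": [0,0,0]},
    {"hand": 0,"travel": [0,0.04,0],"rotation": [0,0,0]},
    {"hand": 0,"travel": [0,0,0],"rotation": [0,0,0]},
  ],
)

```text
time: 22.0
eef_pos: [0.5691, 0.2594, 0.0496]
tcp_rot: [-0.706, 0.005, -0.006, 0.708]
contact_force: [0.1, 0.1, -1.0]
opening: 0.304
```

Run:
```python
from h import *
plan([.5686,.2591,.0495],89.2); print(ctrl.get_state()['contact_force'])
```

```text
now [0.5691 0.2594 0.0496] yaw 89.1 dyaw 0.1 q [ 0.2653  0.4191  1.8203  0.0015  0.9002 -1.2909] op 0.304 t 22.0
 tilt [ 0.0016  0.0016 -1.    ] total world d [-0.0005 -0.0003 -0.0001] tool d [-0.0016  0.0003 -0.0011] rot [-0.0032 -0.0031  0.0031]
  row 1 / 1 [-0.0016  0.0003 -0.0011] [-0.0032 -0.0031  0.0031]
[ 0.0599  0.1447 -0.9732]
```

Release and rise.

Call:
arm_command(
  steps=[
    {"hand": 0,"travel": [0,0.003,0],"rotation": [0,0,0]},
    {"hand": 0.6,"travel": [0,0,0],"rotation": [0,0,0]},
    {"hand": 0.6,"travel": [0,0,0],"rotation": [0,0,0]},
    {"hand": 0.6,"travel": [0,0,0],"rotation": [0,0,0]},
    {"hand": 0.6,"travel": [0,0,0],"rotation": [0,0,0]},
    {"hand": 0.6,"travel": [0,-0.1,0],"rotation": [0,0,0]},
    {"hand": 0.6,"travel": [0,-0.18,0],"rotation": [0,0,0]},
    {"hand": 0.7,"travel": [0,-0.18,0],"rotation": [0,0,0]},
    {"hand": 0.7,"travel": [0,-0.15,0],"rotation": [0,0,0]},
    {"hand": 0.7,"travel": [0,0,0],"rotation": [0,0,0]},
  ],
)

```text
time: 23.25
eef_pos: [0.5692, 0.2592, 0.2387]
tcp_rot: [-0.706, 0.005, -0.006, 0.708]
contact_force: [0.0, 0.5, -0.5]
opening: 0.702
```

Run:
```python
from hm import *
look("w12",["black_wrong_mid","black_loose_mid"])
byheight('w12',(.5686,.2591),-.8,.04,.054)
plan([.4414,.1596,.2],-7.5)
```

```text
black_wrong_mid 0.75 [252.5 163.1] 3504 z90 0.0476 c [0.5688 0.26  ] wh [0.027 0.139] len-yaw -0.7
black_loose_mid 0.65 [146.4  37.9] 4668 z90 0.0276 c [0.4429 0.1605] wh [0.1405 0.027 ] len-yaw 82.1
3517 ((0.5687849521636963, 0.2599465548992157), (0.02696632407605648, 0.138975590467453), 89.26201629638672) zmed 0.0467 l [-0.0692  0.0689] w [-0.0142  0.0125]
now [0.5661 0.2583 0.2316] yaw 89.1 dyaw 83.4 q [ 0.2647  0.197   1.7299  0.0012  1.2241 -1.2907] op 0.699 t 23.4
 tilt [-0.0093 -0.0013 -1.    ] total world d [-0.1247 -0.0987 -0.0316] tool d [-0.4096  0.1095 -0.3353] rot [-0.0106 -2.7801 -0.0166]
  row 1 / 9 [-0.0455  0.0122 -0.0373] [-0.0012 -0.3089 -0.0018]
  row 5 / 9 [-0.0588  0.012  -0.0023] [-0.0012 -0.3089 -0.0018]
  row 9 / 9 [-0.0483  0.0118  0.0337] [-0.0012 -0.3089 -0.0018]
```

View pics/w12.png

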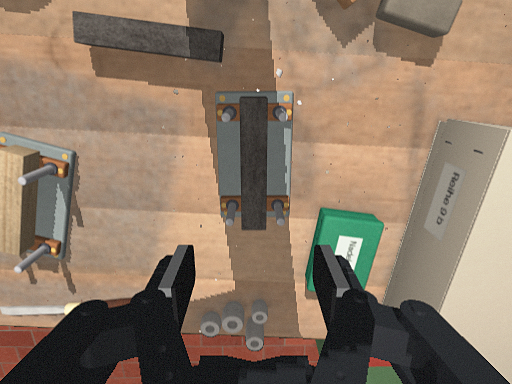

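The first black blank is well seated. For the loose black one I'll turn the other way (+97°), since the short way would bring joint 6 near its limit.

Call:
arm_command(
  steps=[
    {"hand": 0.7,"travel": [-0.135,0,-0.111],"rotation": [0,0,0]},
    {"hand": 0.7,"travel": [-0.135,0,-0.111],"rotation": [0,0,0]},
    {"hand": 0.7,"travel": [-0.135,0,-0.111],"rotation": [0,0,0]},
    {"hand": 0.7,"travel": [0,0,0],"rotation": [0,0.294,0]},
    {"hand": 0.7,"travel": [0,0,0],"rotation": [0,0.294,0]},
    {"hand": 0.7,"travel": [0,0,0],"rotation": [0,0.294,0]},
    {"hand": 0.7,"travel": [0,0,0],"rotation": [0,0.294,0]},
    {"hand": 0.7,"travel": [0,0,0],"rotation": [0,0.294,0]},
    {"hand": 0.7,"travel": [0,0,0],"rotation": [0,0.294,0]},
    {"hand": 0.7,"travel": [0,0,0],"rotation": [0,0.294,0]},
    {"hand": 0.7,"travel": [0,0,0],"rotation": [0,0.294,0]},
    {"hand": 0.7,"travel": [0,0,0],"rotation": [0,0.294,0]},
    {"hand": 0.7,"travel": [0,0,0],"rotation": [0,0.294,0]},
    {"hand": 0.7,"travel": [0,0,0],"rotation": [0,0.294,0]},
    {"hand": 0.7,"travel": [0,0,0],"rotation": [0,0,0]},
  ],
)

```text
time: 25.28
eef_pos: [0.4183, 0.154, 0.1929]
tcp_rot: [-0.474, 0.561, -0.53, 0.423]
contact_force: [-0.6, 0.2, 0.5]
opening: 0.697
```

Run:
```python
from hm import *
plan([.4429,.1605,.15],-7.9)
```

```text
now [0.4183 0.154  0.1929] yaw -11.2 dyaw 3.3 q [ 0.1252 -0.1255  2.1381 -0.0017  1.2141  0.3203] op 0.697 t 25.3
 tilt [-0.0841 -0.0122 -0.9964] total world d [ 0.0246  0.0065 -0.0429] tool d [-0.0412  0.1354  0.0876] rot [ 0.1548 -0.1079  0.0496]
  row 1 / 1 [-0.0412  0.1354  0.0876] [ 0.1548 -0.1079  0.0496]
```

Call:
arm_command(
  steps=[
    {"hand": 0.7,"travel": [-0.041,0.05,0.08],"rotation": [0.155,-0.108,0.05]},
    {"hand": 0.7,"travel": [0,0.06,0],"rotation": [0,0,0]},
    {"hand": 0.7,"travel": [0,0,0],"rotation": [0,0,0]},
  ],
)

```text
time: 25.65
eef_pos: [0.4413, 0.1611, 0.1532]
tcp_rot: [-0.468, 0.532, -0.53, 0.466]
contact_force: [-0.4, 0.8, -0.5]
opening: 0.698
```

Run:
```python
from hm import *
plan([.4429,.1605,.0293],-7.9)
```

```text
now [0.4413 0.1611 0.1532] yaw -7.3 dyaw -0.6 q [ 0.1334 -0.0569  2.1533  0.0002  1.0494  0.2613] op 0.698 t 25.6
 tilt [-0.0042 -0.0004 -1.    ] total world d [ 0.0016 -0.0006 -0.1239] tool d [0.0008 0.413  0.0074] rot [0.0079 0.0189 0.0017]
  row 1 / 3 [0.0003 0.1377 0.0025] [0.0026 0.0063 0.0006]
  row 2 / 3 [0.0003 0.1377 0.0023] [0.0026 0.0063 0.0006]
  row 3 / 3 [0.0003 0.1377 0.0021] [0.0026 0.0063 0.0006]
```

Call:
arm_command(
  steps=[
    {"hand": 0.7,"travel": [0,0.12,0.007],"rotation": [0.008,0.019,0]},
    {"hand": 0.7,"travel": [0,0.12,0],"rotation": [0,0,0]},
    {"hand": 0.7,"travel": [0,0.11,0],"rotation": [0,0,0]},
    {"hand": 0.7,"travel": [0,0.04,0],"rotation": [0,0,0]},
    {"hand": 0.7,"travel": [0,0,0],"rotation": [0,0,0]},
  ],
)

```text
time: 26.28
eef_pos: [0.4455, 0.161, 0.0358]
tcp_rot: [0.465, -0.531, 0.533, -0.467]
contact_force: [1.1, 0.1, -0.4]
opening: 0.697
```

Run:
```python
from hm import *
plan([.4429,.1605,.0293],-7.9)
```

```text
now [0.4455 0.161  0.0358] yaw -7.5 dyaw -0.4 q [ 0.1325  0.1585  2.1932 -0.0013  0.7861  0.2648] op 0.697 t 26.3
 tilt [ 0.0038 -0.0004 -1.    ] total world d [-0.0026 -0.0005 -0.0065] tool d [ 0.0027  0.0216 -0.0085] rot [-0.0074  0.0125 -0.0002]
  row 1 / 1 [ 0.0027  0.0216 -0.0085] [-0.0074  0.0125 -0.0002]
```

Call:
arm_command(
  steps=[
    {"hand": 0.7,"travel": [0.003,0.021,-0.008],"rotation": [-0.007,0.012,0]},
    {"hand": 0.7,"travel": [0,0,0],"rotation": [0,0,0]},
    {"hand": 0,"travel": [0,0,0],"rotation": [0,0,0]},
    {"hand": 0,"travel": [0,0,0],"rotation": [0,0,0]},
    {"hand": 0,"travel": [0,0,0],"rotation": [0,0,0]},
    {"hand": 0,"travel": [0,0,0],"rotation": [0,0,0]},
    {"hand": 0,"travel": [0,0,0],"rotation": [0,0,0]},
  ],
)

```text
time: 27.15
eef_pos: [0.4456, 0.1608, 0.033]
tcp_rot: [0.463, -0.532, 0.534, -0.467]
contact_force: [-1.1, 0.0, -0.7]
opening: 0.306
```

Call:
arm_command(
  steps=[
    {"hand": 0,"travel": [0,-0.1,0],"rotation": [0,0,0]},
    {"hand": 0,"travel": [0,-0.17,0],"rotation": [0,0,0]},
    {"hand": 0,"travel": [0,-0.17,0],"rotation": [0,0,0]},
    {"hand": 0,"travel": [0,-0.17,0],"rotation": [0,0,0]},
    {"hand": 0,"travel": [0,-0.05,0],"rotation": [0,0,0]},
    {"hand": 0,"travel": [0,0,0],"rotation": [0,0,0]},
  ],
)

```text
time: 27.9
eef_pos: [0.4421, 0.1602, 0.2333]
tcp_rot: [-0.465, 0.533, -0.533, 0.464]
contact_force: [1.1, 0.0, -1.8]
opening: 0.307
```

Run:
```python
from hm import *
plan([.5686,.2591,.22],89.2)
```

```text
now [0.4421 0.1602 0.2333] yaw -7.9 dyaw -82.9 q [ 0.1314 -0.1573  2.0867  0.0001  1.2128  0.2687] op 0.307 t 27.9
 tilt [-0.0006  0.     -1.    ] total world d [ 0.1265  0.0989 -0.0133] tool d [-0.3841  0.0441  0.3725] rot [0.0008 2.7644 0.001 ]
  row 1 / 9 [-0.0427  0.0049  0.0414] [0.0001 0.3072 0.0001]
  row 5 / 9 [-0.059   0.0049  0.0075] [0.0001 0.3072 0.0001]
  row 9 / 9 [-0.0517  0.0049 -0.0294] [0.0001 0.3072 0.0001]
```

Call:
arm_command(
  steps=[
    {"hand": 0,"travel": [-0.128,0,0.124],"rotation": [0,0,0]},
    {"hand": 0,"travel": [-0.128,0,0.124],"rotation": [0,0,0]},
    {"hand": 0,"travel": [-0.128,0,0.124],"rotation": [0,0,0]},
    {"hand": 0,"travel": [0,0,0],"rotation": [0,0.307,0]},
    {"hand": 0,"travel": [0,0,0],"rotation": [0,0.307,0]},
    {"hand": 0,"travel": [0,0,0],"rotation": [0,0.307,0]},
    {"hand": 0,"travel": [0,0,0],"rotation": [0,0.307,0]},
    {"hand": 0,"travel": [0,0,0],"rotation": [0,0.307,0]},
    {"hand": 0,"travel": [0,0,0],"rotation": [0,0.307,0]},
    {"hand": 0,"travel": [0,0,0],"rotation": [0,0.307,0]},
    {"hand": 0,"travel": [0,0,0],"rotation": [0,0.307,0]},
    {"hand": 0,"travel": [0,0,0],"rotation": [0,0.307,0]},
    {"hand": 0,"travel": [0,0,0],"rotation": [0,0,0]},
  ],
)

```text
time: 29.52
eef_pos: [0.5532, 0.2565, 0.1798]
tcp_rot: [0.005, -0.698, 0.714, 0.048]
contact_force: [-0.4, -0.4, -0.5]
opening: 0.306
```

Run:
```python
from hm import *
plan([.5686,.2591,.15],89.2)
```

```text
now [0.5532 0.2565 0.1798] yaw -93.5 dyaw 2.7 q [ 0.2679  0.2543  1.7627 -0.      1.2034  1.9   ] op 0.306 t 29.5
 tilt [-0.0759 -0.0209 -0.9969] total world d [ 0.0154  0.0026 -0.0298] tool d [-0.058   0.0949 -0.0144] rot [-0.0454 -0.0903  0.1436]
  row 1 / 1 [-0.058   0.0949 -0.0144] [-0.0454 -0.0903  0.1436]
```

Call:
arm_command(
  steps=[
    {"hand": 0,"travel": [-0.055,0.03,-0.012],"rotation": [-0.045,-0.09,0.144]},
    {"hand": 0,"travel": [0,0.06,0],"rotation": [0,0,0]},
    {"hand": 0,"travel": [0,0.06,0],"rotation": [0,0,0]},
    {"hand": 0,"travel": [0,0,0],"rotation": [0,0,0]},
  ],
)

```text
time: 30.02
eef_pos: [0.5655, 0.2578, 0.1242]
tcp_rot: [0.001, -0.706, 0.708, 0.006]
contact_force: [-0.4, 0.1, -0.8]
opening: 0.307
```

Run:
```python
from hm import *
plan([.5686,.2591,.081],89.2)
p,d=ctrl.read_camera("wrist"); cv2.imwrite("pics/w13.png",p)
```

```text
now [0.5655 0.2578 0.1242] yaw -90.4 dyaw -0.4 q [ 0.2647  0.3127  1.8009 -0.0002  1.0396  1.8429] op 0.307 t 30.0
 tilt [-0.0111 -0.0032 -0.9999] total world d [ 0.0031  0.0013 -0.0432] tool d [-0.0119  0.1439 -0.0049] rot [-0.0064  0.0129  0.0211]
  row 1 / 1 [-0.0119  0.1439 -0.0049] [-0.0064  0.0129  0.0211]
```

View pics/w13.png

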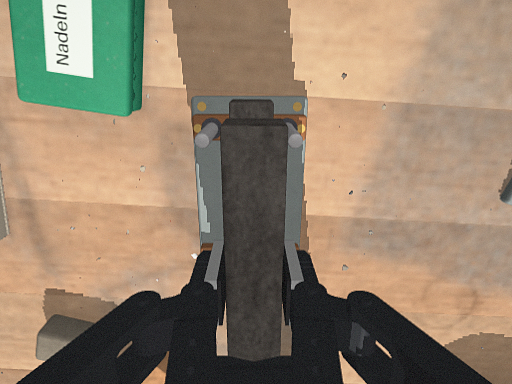

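The second black blank is above the first and lined up between the posts at (207,135) and (295,135).

Call:
arm_command(
  steps=[
    {"hand": 0,"travel": [-0.012,0.03,-0.005],"rotation": [-0.006,0.013,0.021]},
    {"hand": 0,"travel": [0,0.05,0],"rotation": [0,0,0]},
    {"hand": 0,"travel": [0,0.04,0],"rotation": [0,0,0]},
    {"hand": 0,"travel": [0,0,0],"rotation": [0,0,0]},
  ],
)

```text
time: 30.58
eef_pos: [0.5708, 0.2599, 0.0881]
tcp_rot: [0.007, 0.707, -0.707, -0.003]
contact_force: [0.2, -0.1, -1.3]
opening: 0.307
```

Run:
```python
from hm import *
plan([.5686,.2591,.081],89.2); print(ctrl.get_state()['contact_force'])
```

```text
now [0.5708 0.2599 0.0881] yaw -90.8 dyaw 0.0 q [ 0.2657  0.3653  1.8087 -0.0002  0.963   1.8509] op 0.307 t 30.6
 tilt [ 0.0045  0.0011 -1.    ] total world d [-0.0022 -0.0008 -0.0071] tool d [0.0076 0.0235 0.0028] rot [ 0.0022 -0.0006 -0.0085]
  row 1 / 1 [0.0076 0.0235 0.0028] [ 0.0022 -0.0006 -0.0085]
[ 0.2317 -0.0635 -1.3146]
```

Call:
arm_command(
  steps=[
    {"hand": 0,"travel": [0.008,0.022,0.003],"rotation": [0,0,-0.008]},
    {"hand": 0,"travel": [0,0,0],"rotation": [0,0,0]},
  ],
)

```text
time: 30.82
eef_pos: [0.5685, 0.259, 0.0812]
tcp_rot: [0.005, 0.708, -0.707, -0.005]
contact_force: [-0.0, 0.4, -0.1]
opening: 0.305
```

Run:
```python
from hm import *
plan([.5686,.2591,.081],89.2); print(ctrl.get_state()['contact_force'])
```

```text
now [0.5685 0.259  0.0812] yaw -90.8 dyaw 0.0 q [0.2649 0.3717 1.8149 0.0013 0.9543 1.8491] op 0.305 t 30.8
 tilt [ 0.0004  0.0012 -1.    ] total world d [ 0.0001  0.0001 -0.0002] tool d [-0.0004  0.0007 -0.0002] rot [ 0.0024 -0.0004 -0.0007]
  row 1 / 1 [-0.0004  0.0007 -0.0002] [ 0.0024 -0.0004 -0.0007]
[-0.0487  0.4386 -0.0632]
```

Call:
arm_command(
  steps=[
    {"hand": 0,"travel": [0,0.003,0],"rotation": [0,0,0]},
    {"hand": 0.6,"travel": [0,0,0],"rotation": [0,0,0]},
    {"hand": 0.6,"travel": [0,0,0],"rotation": [0,0,0]},
    {"hand": 0.6,"travel": [0,0,0],"rotation": [0,0,0]},
    {"hand": 0.6,"travel": [0,0,0],"rotation": [0,0,0]},
    {"hand": 0.6,"travel": [0,-0.1,0],"rotation": [0,0,0]},
    {"hand": 0.6,"travel": [0,-0.15,0],"rotation": [0,0,0]},
    {"hand": 0.7,"travel": [0,-0.15,0],"rotation": [0,0,0]},
    {"hand": 0.7,"travel": [0,-0.15,0],"rotation": [0,0,0]},
    {"hand": 0.7,"travel": [0,0,0],"rotation": [0,0,0]},
  ],
)

```text
time: 32.08
eef_pos: [0.569, 0.2589, 0.252]
tcp_rot: [0.006, 0.708, -0.706, -0.004]
contact_force: [0.3, -0.2, -0.0]
opening: 0.7
```

Run:
```python
from hm import *
look("w14",["black_loose_mid"])
byheight('w14',(.5686,.2591),-.8,.066,.08)
plan([.4707,-.1207,.22],72.8)
```

```text
black_loose_mid 0.77 [253.2 167.5] 3822 z90 0.0746 c [0.568  0.2595] wh [0.0271 0.1396] len-yaw -0.8
3785 ((0.5680187344551086, 0.2594779133796692), (0.027079731225967407, 0.13960684835910797), 89.19734191894531) zmed 0.0737 l [-0.0696  0.0691] w [-0.0136  0.013 ]
now [0.5667 0.2583 0.2466] yaw -90.8 dyaw -16.4 q [0.2645 0.1836 1.7171 0.0012 1.2466 1.8492] op 0.701 t 32.2
 tilt [-0.0058 -0.0004 -1.    ] total world d [-0.096  -0.379  -0.0266] tool d [0.3014 0.091  1.2677] rot [-0.0026  0.5459  0.0109]
  row 1 / 7 [0.0431 0.013  0.1811] [-0.0004  0.078   0.0016]
  row 4 / 7 [0.0206 0.0128 0.185 ] [-0.0004  0.078   0.0016]
  row 7 / 7 [-0.0021  0.0127  0.1862] [-0.0004  0.078   0.0016]
```

View pics/w14.png

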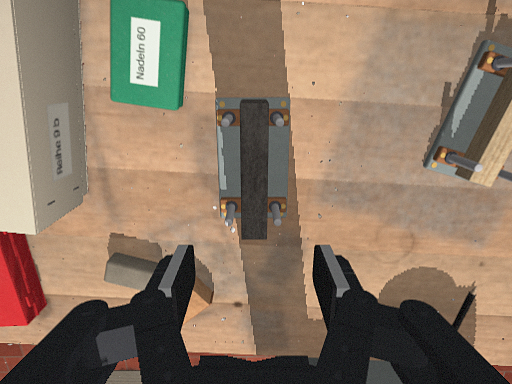

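Black pile is right: top at z = 0.0737 m and centred. Now the light blank.

Call:
arm_command(
  steps=[
    {"hand": 0.7,"travel": [0.043,0,0.181],"rotation": [0,0.078,0]},
    {"hand": 0.7,"travel": [0.036,0,0.183],"rotation": [0,0.078,0]},
    {"hand": 0.7,"travel": [0.028,0,0.184],"rotation": [0,0.078,0]},
    {"hand": 0.7,"travel": [0.021,0,0.185],"rotation": [0,0.078,0]},
    {"hand": 0.7,"travel": [0.013,0,0.186],"rotation": [0,0.078,0]},
    {"hand": 0.7,"travel": [0.006,0,0.186],"rotation": [0,0.078,0]},
    {"hand": 0.7,"travel": [-0.002,0,0.186],"rotation": [0,0.078,0]},
    {"hand": 0.7,"travel": [0,0,0],"rotation": [0,0,0]},
    {"hand": 0.7,"travel": [0,0,0],"rotation": [0,0,0]},
  ],
)

```text
time: 33.3
eef_pos: [0.4573, -0.129, 0.2273]
tcp_rot: [0.095, 0.699, -0.698, -0.122]
contact_force: [-0.3, 0.8, -0.7]
opening: 0.699
```

Run:
```python
from hm import *
plan([.4707,-.1207,.1],72.8)
```

```text
now [ 0.4573 -0.129   0.2273] yaw -107.6 dyaw 0.4 q [-0.483  -0.1174  2.0632 -0.013   1.2333  1.4004] op 0.699 t 33.3
 tilt [-0.0388  0.0065 -0.9992] total world d [ 0.0134  0.0083 -0.1273] tool d [-0.0508  0.4224 -0.0422] rot [-0.0103 -0.015   0.0745]
  row 1 / 3 [-0.0169  0.1408 -0.0141] [-0.0034 -0.005   0.0248]
  row 2 / 3 [-0.0151  0.141  -0.0138] [-0.0034 -0.005   0.0248]
  row 3 / 3 [-0.0133  0.1412 -0.0135] [-0.0034 -0.005   0.0248]
```

Call:
arm_command(
  steps=[
    {"hand": 0.7,"travel": [-0.04,0.1,-0.038],"rotation": [-0.01,-0.015,0.074]},
    {"hand": 0.7,"travel": [0,0.15,0],"rotation": [0,0,0]},
    {"hand": 0.7,"travel": [0,0.15,0],"rotation": [0,0,0]},
    {"hand": 0.7,"travel": [0,0,0],"rotation": [0,0,0]},
  ],
)

```text
time: 33.8
eef_pos: [0.4719, -0.115, 0.102]
tcp_rot: [0.102, 0.7, -0.699, -0.103]
contact_force: [-1.2, -0.1, 0.1]
opening: 0.699
```

Run:
```python
from hm import *
plan([.4707,-.1207,.029],72.8)
```

```text
now [ 0.4719 -0.115   0.102 ] yaw -106.6 dyaw -0.6 q [-0.4488  0.0608  2.1451  0.0017  0.938   1.4115] op 0.699 t 33.8
 tilt [-0.0014  0.0022 -1.    ] total world d [-0.0012 -0.0057 -0.073 ] tool d [-0.002   0.2433  0.0199] rot [0.0032 0.0185 0.0038]
  row 1 / 2 [-0.001   0.1216  0.01  ] [0.0016 0.0093 0.0019]
  row 2 / 2 [-0.0009  0.1216  0.0099] [0.0016 0.0093 0.0019]
```

Call:
arm_command(
  steps=[
    {"hand": 0.7,"travel": [-0.002,0.06,0.02],"rotation": [0,0.018,0]},
    {"hand": 0.7,"travel": [0,0.08,0],"rotation": [0,0,0]},
    {"hand": 0.7,"travel": [0,0.08,0],"rotation": [0,0,0]},
    {"hand": 0.7,"travel": [0,0,0],"rotation": [0,0,0]},
  ],
)

```text
time: 34.3
eef_pos: [0.4754, -0.1215, 0.0385]
tcp_rot: [-0.107, -0.699, 0.7, 0.102]
contact_force: [0.8, -0.2, 0.2]
opening: 0.698
```

Run:
```python
from hm import *
plan([.4707,-.1207,.029],72.8)
```

```text
now [ 0.4754 -0.1215  0.0385] yaw -107.0 dyaw -0.2 q [-0.458   0.1845  2.1553  0.0018  0.7937  1.4085] op 0.698 t 34.3
 tilt [ 0.0078 -0.0024 -1.    ] total world d [-0.0047  0.0008 -0.0095] tool d [0.016  0.0316 0.002 ] rot [-0.      0.0062 -0.0155]
  row 1 / 1 [0.016  0.0316 0.002 ] [-0.      0.0062 -0.0155]
```

Call:
arm_command(
  steps=[
    {"hand": 0.7,"travel": [0.016,0.031,0.002],"rotation": [0,0.006,-0.015]},
    {"hand": 0.7,"travel": [0,0.006,0],"rotation": [0,0,0]},
    {"hand": 0,"travel": [0,0,0],"rotation": [0,0,0]},
    {"hand": 0,"travel": [0,0,0],"rotation": [0,0,0]},
    {"hand": 0,"travel": [0,0,0],"rotation": [0,0,0]},
    {"hand": 0,"travel": [0,0,0],"rotation": [0,0,0]},
    {"hand": 0,"travel": [0,0,0],"rotation": [0,0,0]},
  ],
)

```text
time: 35.17
eef_pos: [0.4732, -0.122, 0.0308]
tcp_rot: [-0.108, -0.698, 0.7, 0.103]
contact_force: [-0.4, -0.5, -0.1]
opening: 0.304
```

Call:
arm_command(
  steps=[
    {"hand": 0,"travel": [0,-0.1,0],"rotation": [0,0,0]},
    {"hand": 0,"travel": [0,-0.17,0],"rotation": [0,0,0]},
    {"hand": 0,"travel": [0,-0.17,0],"rotation": [0,0,0]},
    {"hand": 0,"travel": [0,-0.1,0],"rotation": [0,0,0]},
    {"hand": 0,"travel": [0,0,0],"rotation": [0,0,0]},
  ],
)

```text
time: 35.8
eef_pos: [0.4708, -0.1208, 0.1955]
tcp_rot: [-0.107, -0.699, 0.699, 0.105]
contact_force: [-0.3, 0.1, -0.6]
opening: 0.307
```

Run:
```python
from hm import *
plan([.6151,-.0048,.2],72.95)
```

```text
now [ 0.4708 -0.1208  0.1955] yaw -107.2 dyaw 0.2 q [-0.4603 -0.0778  2.088  -0.0001  1.1288  1.4108] op 0.307 t 35.8
 tilt [ 0.0024 -0.0012 -1.    ] total world d [0.1443 0.116  0.0045] tool d [-0.345  -0.0144 -0.5117] rot [-0.0009 -0.0051 -0.005 ]
  row 1 / 4 [-0.0862 -0.0036 -0.1279] [-0.0002 -0.0013 -0.0012]
  row 3 / 4 [-0.0864 -0.0037 -0.1278] [-0.0002 -0.0013 -0.0012]
  row 4 / 4 [-0.0865 -0.0037 -0.1278] [-0.0002 -0.0013 -0.0012]
```

Call:
arm_command(
  steps=[
    {"hand": 0,"travel": [-0.087,-0.01,-0.128],"rotation": [0,0,0]},
    {"hand": 0,"travel": [-0.087,0,-0.128],"rotation": [0,0,0]},
    {"hand": 0,"travel": [-0.087,0,-0.128],"rotation": [0,0,0]},
    {"hand": 0,"travel": [-0.087,0,-0.128],"rotation": [0,0,0]},
    {"hand": 0,"travel": [0,0,0],"rotation": [0,0,0]},
    {"hand": 0,"travel": [0,0,0],"rotation": [0,0,0]},
  ],
)

```text
time: 36.55
eef_pos: [0.6141, -0.0012, 0.183]
tcp_rot: [-0.1, -0.699, 0.699, 0.113]
contact_force: [-0.3, 0.0, 0.2]
opening: 0.308
```

Run:
```python
from hm import *
plan([.6151,-.0048,.115],72.95)
p,d=ctrl.read_camera("wrist"); cv2.imwrite("pics/w15.png",p)
```

```text
now [ 0.6141 -0.0012  0.183 ] yaw -107.3 dyaw 0.3 q [-0.1667  0.2312  1.7831 -0.0011  1.145   1.7073] op 0.308 t 36.5
 tilt [-0.0176  0.0019 -0.9998] total world d [ 0.001  -0.0036 -0.068 ] tool d [-0.0106  0.2264  0.0096] rot [-0.0064 -0.0099  0.0333]
  row 1 / 2 [-0.0053  0.1132  0.0048] [-0.0032 -0.0049  0.0166]
  row 2 / 2 [-0.0043  0.1132  0.005 ] [-0.0032 -0.0049  0.0166]
```

View pics/w15.png

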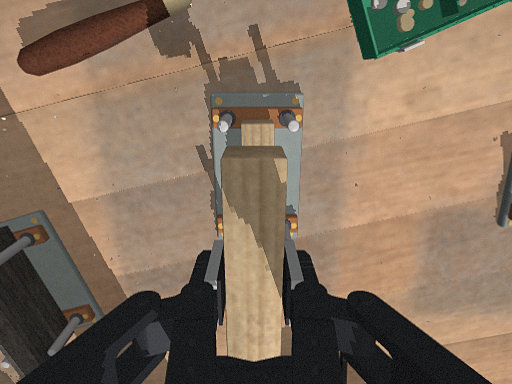

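The light blank is over its rack, lined up with the posts at (226,120) and (291,120), with light_low below.

Call:
arm_command(
  steps=[
    {"hand": 0,"travel": [-0.01,0.06,0.01],"rotation": [-0.006,-0.01,0.033]},
    {"hand": 0,"travel": [0,0.08,0],"rotation": [0,0,0]},
    {"hand": 0,"travel": [0,0.08,0],"rotation": [0,0,0]},
    {"hand": 0,"travel": [0,0,0],"rotation": [0,0,0]},
  ],
)

```text
time: 37.1
eef_pos: [0.6118, -0.0084, 0.1138]
tcp_rot: [-0.106, -0.699, 0.699, 0.108]
contact_force: [-1.1, -0.2, -0.8]
opening: 0.305
```

Run:
```python
from hm import *
plan([.6151,-.0048,.079],72.95)
```

```text
now [ 0.6118 -0.0084  0.1138] yaw -107.4 dyaw 0.3 q [-0.1793  0.3033  1.8347 -0.0006  1.0061  1.6948] op 0.305 t 37.1
 tilt [-0.0026 -0.0001 -1.    ] total world d [ 0.0033  0.0036 -0.0348] tool d [-0.0072  0.116  -0.015 ] rot [-0.0016 -0.0101  0.0047]
  row 1 / 1 [-0.0072  0.116  -0.015 ] [-0.0016 -0.0101  0.0047]
```

Call:
arm_command(
  steps=[
    {"hand": 0,"travel": [-0.007,0.01,-0.015],"rotation": [0,-0.01,0.005]},
    {"hand": 0,"travel": [0,0.05,0],"rotation": [0,0,0]},
    {"hand": 0,"travel": [0,0.04,0],"rotation": [0,0,0]},
    {"hand": 0,"travel": [0,0,0],"rotation": [0,0,0]},
  ],
)

```text
time: 37.6
eef_pos: [0.6164, -0.0056, 0.0846]
tcp_rot: [-0.107, -0.699, 0.7, 0.104]
contact_force: [-0.3, 0.0, -0.7]
opening: 0.305
```

Run:
```python
from hm import *
plan([.6151,-.0048,.079],72.95); print(ctrl.get_state()['contact_force'])
```

```text
now [ 0.6164 -0.0056  0.0846] yaw -107.1 dyaw 0.0 q [-0.1731  0.3496  1.8372 -0.0011  0.9504  1.6968] op 0.305 t 37.6
 tilt [ 0.0042 -0.0017 -1.    ] total world d [-0.0013  0.0008 -0.0056] tool d [ 0.0048  0.0188 -0.0012] rot [-0.0007 -0.0016 -0.0086]
  row 1 / 1 [ 0.0048  0.0188 -0.0012] [-0.0007 -0.0016 -0.0086]
[-0.3446  0.0218 -0.7115]
```

Call:
arm_command(
  steps=[
    {"hand": 0,"travel": [0.004,0.018,0],"rotation": [0,0,-0.008]},
    {"hand": 0,"travel": [0,0,0],"rotation": [0,0,0]},
    {"hand": 0,"travel": [0,0.003,0],"rotation": [0,0,0]},
    {"hand": 0.6,"travel": [0,0,0],"rotation": [0,0,0]},
    {"hand": 0.6,"travel": [0,0,0],"rotation": [0,0,0]},
    {"hand": 0.6,"travel": [0,0,0],"rotation": [0,0,0]},
    {"hand": 0.6,"travel": [0,0,0],"rotation": [0,0,0]},
    {"hand": 0.6,"travel": [0,-0.1,0],"rotation": [0,0,0]},
    {"hand": 0.6,"travel": [0,-0.15,0],"rotation": [0,0,0]},
    {"hand": 0.7,"travel": [0,-0.15,0],"rotation": [0,0,0]},
    {"hand": 0.7,"travel": [0,-0.15,0],"rotation": [0,0,0]},
    {"hand": 0.7,"travel": [0,0,0],"rotation": [0,0,0]},
  ],
)

```text
time: 39.1
eef_pos: [0.6158, -0.0052, 0.2494]
tcp_rot: [-0.106, -0.699, 0.699, 0.104]
contact_force: [-0.3, -0.8, -0.1]
opening: 0.699
```

Run:
```python
from hm import *
look("w16",["light_top_mid","light_low_mid"])
byheight('w16',(.6151,-.0048),-17.05,.066,.08)
byheight('w16',(.6151,-.0048),-17.05,.043,.051)
plan([.52,-.0,.3],72.8)
```

```text
light_top_mid 0.98 [255.2 168.9] 3322 z90 0.0746 c [ 0.6128 -0.0039] wh [0.027  0.1193] len-yaw -17.1
3245 ((0.6127922534942627, -0.003870069980621338), (0.027010565623641014, 0.11930349469184875), 72.91604614257812) zmed 0.0737 l [-0.0612  0.0569] w [-0.0135  0.0131]
2 ((0.6674275398254395, -0.02781929448246956), (0.004914694931358099, 0.0), -106.64974212646484) zmed 0.0507 l [0.0568 0.0568] w [0.0042 0.0091]
now [ 0.6127 -0.0047  0.2424] yaw -107.1 dyaw -0.1 q [-0.173   0.1673  1.7436 -0.0004  1.2406  1.6964] op 0.703 t 39.2
 tilt [-0.0098  0.0013 -1.    ] total world d [-0.0927  0.0047  0.0576] tool d [ 0.3019 -0.1889  0.0761] rot [-0.0031  0.0034  0.0186]
  row 1 / 2 [ 0.1509 -0.0944  0.0381] [-0.0015  0.0017  0.0093]
  row 2 / 2 [ 0.1504 -0.0952  0.0381] [-0.0015  0.0017  0.0093]
```

View pics/w16.png

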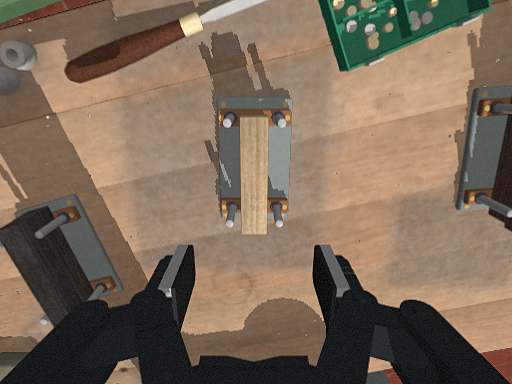

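Call:
arm_command(
  steps=[
    {"hand": 0.7,"travel": [0.054,-0.02,0.182],"rotation": [0,0,0]},
    {"hand": 0.7,"travel": [0.054,-0.02,0.182],"rotation": [0,0,0]},
    {"hand": 0.7,"travel": [0.054,0,0.182],"rotation": [0,0,0]},
    {"hand": 0.7,"travel": [0.054,0,0.182],"rotation": [0,0,0]},
    {"hand": 0.7,"travel": [0.054,0,0.182],"rotation": [0,0,0]},
    {"hand": 0.7,"travel": [0.054,0,0.182],"rotation": [0,0,0]},
    {"hand": 0.7,"travel": [0.054,0,0.182],"rotation": [0,0,0]},
    {"hand": 0.7,"travel": [0.054,0,0.182],"rotation": [0,0,0]},
    {"hand": 0.7,"travel": [0.054,0,0.182],"rotation": [0,0,0]},
    {"hand": 0.7,"travel": [0.054,0,0.182],"rotation": [0,0,0]},
    {"hand": 0.7,"travel": [0.054,0,0.182],"rotation": [0,0,0]},
    {"hand": 0.7,"travel": [0,0,0],"rotation": [0,0,0]},
  ],
)

```text
time: 40.75
eef_pos: [0.2478, -0.5339, 0.2273]
tcp_rot: [0.088, 0.709, -0.689, -0.12]
contact_force: [-0.4, 0.6, 0.5]
opening: 0.699
```

Run:
```python
from h import *
print(ctrl.get_state()['eef_pos'])
p,d=ctrl.read_camera("top")
c=p[100:270,90:400]; cv2.imwrite("pics/topend.png",cv2.resize(c,None,fx=2.58,fy=2.58,interpolation=cv2.INTER_CUBIC))
racks=dict(light=((.6151,-.0048),-17.05),brown=((.5408,-.284),-12.8),black=((.5686,.2591),-.8))
P=cloud("top",d,d>0)
for n,(c,a) in racks.items():
    q=P[:,:2]-np.array(c); a=np.radians(a); l=q@[np.cos(a),np.sin(a)]; w=q@[np.sin(a),-np.cos(a)]
    for lo,hi in((.067,.081),(.041,.053)):
        k=(P[:,2]>lo)&(P[:,2]<hi)&(abs(w)<.019)&(abs(l)<.11)
        if k.sum(): print(n,lo,k.sum(),"l",np.percentile(l[k],[1,99]),"w",np.percentile(w[k],[1,99]))
for t in ["calipers_beam","light_low_mid","light_top_mid"]:
    for r in ctrl.masks_of("top",t)[:1]:
        Q=cloud("top",d,r['region'].astype(bool)); z=np.percentile(Q[:,2],90); print(t,r['score'],z,cv2.minAreaRect(Q[abs(Q[:,2]-z)<.007][:,:2].astype(np.float32)))
```

```text
[ 0.2478 -0.5339  0.2273]
light 0.067 450 l [-0.0605  0.0573] w [-0.014   0.0126]
light 0.041 53 l [-0.0686  0.0438] w [-0.0136  0.0135]
brown 0.067 617 l [-0.0771  0.0815] w [-0.014   0.0133]
brown 0.041 23 l [-0.0787  0.0798] w [-0.0141  0.0081]
black 0.067 564 l [-0.0712  0.0697] w [-0.0129  0.0141]
black 0.041 52 l [-0.0678  0.0663] w [0.0123 0.0145]
calipers_beam 0.94 0.006120673907117259 ((0.4008753001689911, -0.38017284870147705), (0.06187744438648224, 0.1860143542289734), 62.990081787109375)
light_top_mid 0.87 0.07631560605488086 ((0.6139228940010071, -0.003909630700945854), (0.02727089636027813, 0.1192038506269455), 73.2010498046875)
```

View pics/topend.png

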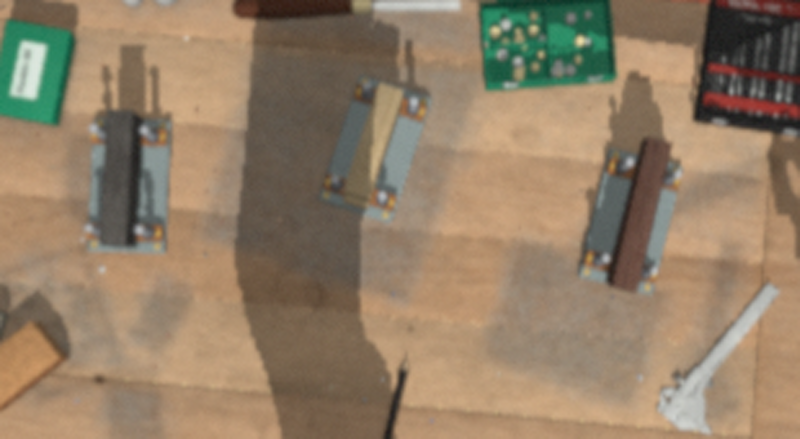

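The top view shows two blanks in each rack and the calipers where they were. light_low's end sits at l ≈ −69 mm, which puts its centre about −9 mm, inside the 20 mm limit.

```bash
python3 -c "
from plant import ctrl
print(ctrl.sign_off())"
```

```text
the job is handed in; nothing more can be done
None
```

All six blanks are sorted and the job was handed in at about 41 s of the 136 s allowed. It gave no verdict, so the results below are my own checks.

**What I did:**
1. Put the loose brown blank on the racked brown one.
2. Set the light top blank aside on the bench.
3. Moved the black blank from the mixed pile into the empty rack and put the loose black one on top of it.
4. Put the light blank back on the lower light one.

**Last checks (top and wrist depth):**
- **Second layers:** the top faces of all three piles read 74–75 mm with the wrist camera, against 74 mm expected. The upper blanks are within about 3 mm of each rack's middle and centre line, and within 1° of its length.
- **Lower layers:** these are mostly hidden now. light_low sits about 9 mm short of the middle lengthwise, judged from its visible end. The racked brown one was about 7 mm off at the start, and I did not move it. Both are inside the 20 mm limit. The lower black blank measured about 1 mm off before it was covered.
- **Calipers:** they read within about 2 mm of where they lay, which is measurement noise.

**Disagreements:** the network once reported the light blank on the bench as the black one from the pile. I rejected that and measured the black blank by its height instead. In the final top picture it did not find light_low, so that position rests on the depth points of its end.

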